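# Dress the two doll-head posts

## Robot

A 6-joint arm with a two-finger parallel gripper is mounted at the origin on the work surface. World frame = base frame: x ahead of the robot, y to its left, z up, the work surface at z = 0. Lengths are in m, angles in degrees, forces in N, time in s.
With the tool pointing down it reaches from about 0.3 to 0.75 m from the base axis. Payload 8.5 kg.
Tool frame: the origin (TCP) lies between the finger pads; the fingertips stand 17 mm ahead of it and the grasp point (between the pads) lies 2 mm behind it; z points along the fingers, y is the direction in which the jaws open and shut (so a half turn about z gives the same grasp; the last joint's range is limited). The gripper opens to 85 mm and grips with 20 to 120 N. Pads are 22 mm wide; open, the fingers measure 114 mm over their backs; the gripper's body (76 mm by 85 mm) begins 54 mm behind the grasp point. The pads swing forward as they close: fully open they stand 13 mm farther back than shut.
Start: joints at [-88.94, 21.807, 74.336, -0, 83.858, -12.336], TCP at [0.127, -0.535, 0.227] pointing down, gripper open.
Joint ranges: [-178.18, 178.18], [-50.72, 133.34], [12.68, 142.11], [-81.47, 261.47], [9.98, 163.14], [-165.26, 165.26]. Speed limits (degrees/s): [136.94, 136.94, 180, 180, 180, 180].

## Interface

Orientations are given as a 3x3 rotation matrix whose columns are the frame's x, y, z axes.
In Python, from rig import readout, eyes, env gives the robot as it stands.
- The arm moves only by the tool arm_command, never from a script. Its argument "rows" is text: rows parted by semicolons, each of 7 numbers parted by spaces: the closure, from 0 (fully open) to 1 (shut), then the shift along the tool's x, y, z in mm, then the turn, a rotation vector about the tool's x, y, z in degrees. In form: grip dx dy dz rx ry rz; .... A call has 1 to 5 rows; each row shifts and turns the commanded pose from where the row before left it, along the tool's axes as they then stand; what a row does not reach is not made up. A row lasts 1/12 s, in which the tool goes at most 41.7 mm and 7.16 degrees, less where a joint would pass 70% of its speed; a pose out of reach is approached as far as the arm can. A call with a gripper value outside its range is refused whole. The fingers move at their own pace and stop on an object; "squeeze" is the grip in N (left out, the last holds). Time passes only in rows, so rows that do not move let the fingers close. It gives the time, the measured TCP pose, the force and the opening at its end, in the units of the state.
- readout.observe(): the state, without advancing time (a new reading comes with each control period).
- eyes.get_image(name): name is "side" or "top" or "wrist"; returns the picture (400x640x3 uint8, red, green, blue); there is no depth.
- eyes.camera_model(name): a dict with "mtx" (3x3 intrinsics, pixels), "view" (4x4, takes a point from world to camera coordinates). Camera axes: x right, y up, looking along -z (the intrinsics and any distortion apply to the point x, -y, -z); pixel columns grow to the right and rows downward; lengths in m; the calibration is good to about 2 mm. The wrist camera is an equidistant fisheye: a pixel r from the principal point sees the ray r / f radians off the axis. A picture is of the moment at which its call begins: read the wrist's pose just before it. camera_model takes no time and is no camera call; for the wrist camera it gives the pose at the moment of the call.
- env.close_job(): hands the job in, once; it reports no verdict.
The state is a dict: "time_s": time; "q": joint angles; "qvel": joint speeds; "joint_efforts": joint torques, N m; "position": TCP position; "tool_rot": TCP orientation; "ft_force": force on the tool from outside, world axes, zero at the start; "wrist_torque": the same for the moment, N m; "grip_width": finger opening in m.
Only numpy, scipy, OpenCV 4.12 (cv2) and the standard library are available. Lean on these libraries where they do the work, as an engineer would, in place of code of your own. Each camera call takes 0.05 s, during which the arm holds its last target. There are 200 camera calls.

## Task

Get both bench posts ready for hair work. On the post with the square foot, put the broad round disc at the bottom, the square plate on top of it, and then the doll's head with the bun; on the post with the round foot, put the wooden sleeve first and then the bald head. Every part must sit fully down over its post, flat on what is below it, with the heads upright and let go; do not let either head fall over on the way, and do not knock the spray bottle over.

Things in the scene. Friction and masses are not known exactly. Their poses are not given: they have to be found in the camera images.
- square_post: Head post with the SQUARE foot: dark steel foot 90 x 90 x 8 mm with a fixed steel stub post 12 mm thick rising 54 mm above the foot (top 62 mm above the bench, last 9 mm tapered). Origin: centre of the foot's underside, on the bench; z up along the post. Parts with 26 mm holes have 7 mm of play all round
- round_post: Head post with the ROUND foot: dark steel foot 90 mm in diameter, 8 mm thick, with a fixed steel stub post 12 mm thick rising 54 mm above the foot (top 62 mm above the bench, last 9 mm tapered). Origin: centre of the foot's underside, on the bench; z up along the post. Parts with 26 mm holes have 7 mm of play all round
- disc: Broad round wooden disc, loose, 62 mm in diameter, 18 mm thick, with a 26 mm through hole; lies flat on the bench. Origin: centre of its underside, z up its axis. 35 to 70 g
- plate: Square wooden plate, loose, 46 x 46 mm, 14 mm thick, with a 26 mm through hole; lies flat on the bench. Origin: centre of its underside; x and y parallel to its sides, z up. 20 to 42 g
- sleeve: Wooden sleeve (short thick tube), loose, 44 mm in diameter, 32 mm tall, with a 26 mm through hole; stands on end. Origin: centre of its lower end, z up its axis. 28 to 56 g
- bun_head: Rigid loose doll's head with moulded brown hair and a ball-shaped bun (24 mm) on its crown: 56 mm across, 97 mm tall with the bun, 74 mm without. Origin: centre of the neck's lower end, z up, the face looks to -x. Stands on its neck (38 mm across), which has a central blind hole 26 mm wide, 26 mm deep. Sides are upright from z = 30 to 50 mm: grip there, any yaw. 60 to 130 g
- bald_head: Bald doll's head, rigid, loose, 52 mm across, 70 mm tall. Origin: centre of the neck's lower end, z up, the face looks to -x. Stands on its neck (38 mm across), which has a central blind hole 26 mm wide, 26 mm deep. Sides are upright from z = 30 to 50 mm: grip there, any yaw. 55 to 115 g
- spray_bottle: Lilac spray bottle with a white trigger head, a bystander on the right side of the bench: 68 mm in diameter, 209 mm tall, head 75 mm long. Origin: centre of its underside, z up. Leave it standing
Things that resemble listed ones, but are neither listed nor needed, are in the scene too. What is shaped like the disc but blue or turquoise is not meant. Leave any purple look-alike of the bald_head alone.

How it is judged (in metres and radians):
At the end, for the whole second after the job is handed in: Undersides above the bench: square-footed post: disc 8 mm, plate 26, bun head 40; round-footed post: sleeve 8, bald head 40. Each within 4 mm of that, within 12 mm of the post's axis, tilted under 0.12 rad, at rest (under 0.02 m/s, 0.2 rad/s) (horizontal distance between each of disc, plate, bun_head and square_post below 0.012 m and z of disc in the frame of square_post between 0.004 and 0.012 m and angle between each of disc, plate, bun_head, sleeve, bald_head's own z axis and vertical below 0.12 rad and linear speed of each of disc, plate, bun_head, sleeve, bald_head below 0.02 m/s and angular speed of each of disc, plate, bun_head, sleeve, bald_head below 0.2 rad/s and z of plate in the frame of square_post between 0.022 and 0.03 m and z of bun_head in the frame of square_post between 0.036 and 0.044 m and horizontal distance between each of sleeve, bald_head and round_post below 0.012 m and z of sleeve in the frame of round_post between 0.004 and 0.012 m and z of bald_head in the frame of round_post between 0.036 and 0.044 m); the robot touches nothing.
It fails at once if a doll's head falls over (tilted more than 1 rad) (angle between any of bun_head, bald_head's own z axis and vertical above 1 rad).
It fails at once if the spray bottle is knocked over (tilted more than 0.6 rad) (angle between spray_bottle's own z axis and vertical above 0.6 rad).
It also fails if it takes over 128 s, if anything falls off the work surface, if the arm or the gripper's body presses on something with over 40 N, if the wrist force passes 120 N, or if a joint passes its speed limit or range.

## Working session

There is one attempt and no reset: what is moved stays moved. The work goes in short steps, Python scripts to look and compute and a tool call to move; the robot and the scene stay as the last step left them, time stands still between calls to the robot, and variables do not carry over. Pictures are saved under pics/ and viewed, about 12 in all and at most 16, crops included, and the job is handed in when it is done.

Besides the shell and the picture viewer there is one more tool, called after ">>>" in YAML: its name, and indented under it one key for each argument. arm_command: Moves the arm, as the interface text tells. Its arguments: {"type":"object","properties":{"rows":{"type":"string"},"squeeze":{"type":"number"}},"required":["rows"]}

```bash
ls; mkdir -p pics
python3 - <<'E'
from rig import readout, eyes, env
import cv2
s=readout.observe(); print(s)
for n in ("top","side"):
    im=eyes.get_image(n); cv2.imwrite(f"pics/{n}0.png",im[:,:,::-1]); m=eyes.camera_model(n); print(n,m)
E
```

```text
pics
{'time_s': 0.0, 'q': array([-8.89407315e+01,  2.18420918e+01,  7.43849099e+01, -5.46815298e-04,
        8.38579154e+01, -1.23367774e+01]), 'qvel': array([ 0.0610341 , -0.09058316,  0.04017479,  0.00879391,  0.04912261,
        0.00439479]), 'joint_efforts': array([ 1.62323697e-03, -4.48458695e+01, -2.31280535e+01, -1.31484830e-04,
        4.66344340e-03,  1.14839168e-05]), 'position': array([ 0.12740473, -0.53473383,  0.22620054]), 'tool_rot': array([[ 9.72791637e-01,  2.31681743e-01, -3.68860569e-05],
       [ 2.31681542e-01, -9.72790557e-01,  1.48165197e-03],
       [ 3.07389302e-04, -1.44988446e-03, -9.99998902e-01]]), 'ft_force': array([-0.42397531,  0.86845855, -0.74410038]), 'wrist_torque': array([-0.05777532, -0.00935155, -0.06968841]), 'grip_width': 0.08525808361460402}
top {'mtx': array([[445.11776416,   0.        , 320.36389022],
       [  0.        , 445.11776416, 198.34229577],
       [  0.        ,   0.        ,   1.        ]]), 'view': array([[ 0.0071685 , -0.99993652, -0.00869278, -0.06026171],
       [ 0.98469821,  0.00554505,  0.17418002, -0.52080996],
       [-0.17412076, -0.00980837,  0.98467546, -1.23666987],
       [ 0.        ,  0.        ,  0.        ,  1.        ]])}
side {'mtx': array([[416.03370902,   0.        , 316.5641866 ],
       [  0.        , 416.03370902, 197.74554831],
       [  0.        ,   0.        ,   1.        ]]), 'view': array([[-0.96463009, -0.26268473, -0.02203463,  0.50861313],
       [ 0.14133674, -0.58594845,  0.79792753, -0.15242057],
       [-0.22251453,  0.7665906 ,  0.60235051, -0.8557926 ],
       [ 0.        ,  0.        ,  0.        ,  1.        ]])}
```

View pics/top0.png

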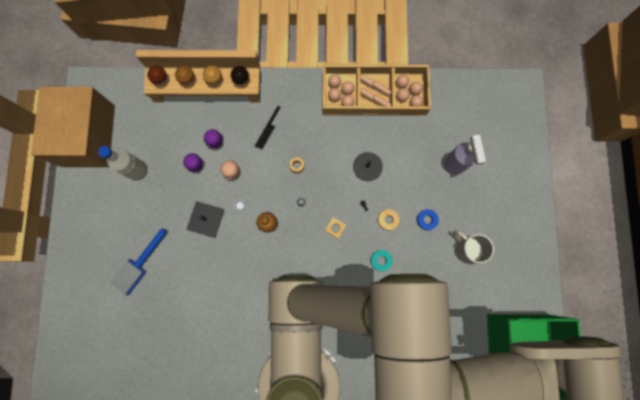

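View pics/side0.png

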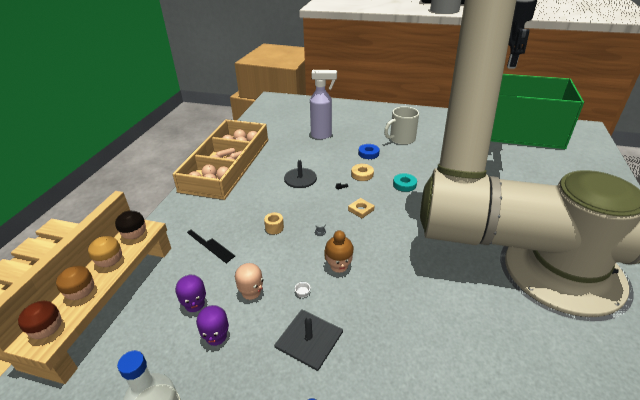

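Top view: candidates are disc = wooden ring (389,219), with look-alikes blue (428,219) and turquoise (381,260). The plate is at (336,228) and the sleeve at (297,165). Bald head = skin-coloured (230,169), with purple look-alikes (213,138) and (193,162). The bun head is at (267,222); the heads on the rack at the top left are not meant. The square post is at (206,219), the round post at (368,166) and the spray bottle at (460,158).

```bash
cat > h.py <<'E'
import numpy as np, cv2
from rig import readout, eyes, env
def ray(n,uv,m=None):
    m=m or eyes.camera_model(n); K=m["mtx"]; V=m["view"]; R=V[:3,:3]; c=-R.T@V[:3,3]
    x=(uv[0]-K[0,2])/K[0,0]; y=(uv[1]-K[1,2])/K[1,1]
    if n=="wrist":
        r=np.hypot(x,y); s=np.sin(r)/r if r>1e-9 else 1; d=np.array([x*s,-y*s,-np.cos(r)])
    else: d=np.array([x,-y,-1.])
    return c,R.T@d
def at(n,uv,z,m=None):
    c,d=ray(n,uv,m); return c+d*(z-c[2])/d[2]
def proj(n,p,m=None):
    m=m or eyes.camera_model(n); K=m["mtx"]; p=m["view"][:3,:3]@np.asarray(p,float)+m["view"][:3,3]
    x,y,z=p[0],-p[1],-p[2]
    if n=="wrist":
        h=np.hypot(x,y); k=np.arctan2(h,z)/max(h,1e-9); x,y=x*k,y*k
    else: x,y=x/z,y/z
    return np.array([K[0,0]*x+K[0,2],K[1,1]*y+K[1,2]])
E
python3 - <<'E'
from h import *
im=cv2.imread("pics/top0.png"); hsv=cv2.cvtColor(im,cv2.COLOR_BGR2HSV)
names={"disc":(389,219,.018),"plate":(336,228,.014),"sleeve":(297,165,.032),"bald":(230,169,.04),"bun":(267,222,.05),"sq":(206,219,.008),"rd":(368,166,.008)}
for k,(u,v,z) in names.items():
    x0,y0=u-26,v-26; c=hsv[y0:y0+52,x0:x0+52].astype(int)
    m=(c[...,2]<90)&(c[...,1]<80) if k in("sq","rd") else (c[...,1]>70)&((c[...,0]<30)|(c[...,0]>170))
    n,l,st,ce=cv2.connectedComponentsWithStats(m.astype(np.uint8))
    cn=[i for i in range(1,n) if st[i,4]>60]; i=min(cn,key=lambda i:np.hypot(*(ce[i]-26)))
    q=np.argwhere(l==i)[:,::-1]; hull=cv2.convexHull(q.astype(np.float32)); M=cv2.moments(hull); cc=np.array([M["m10"],M["m01"]])/M["m00"]+[x0,y0]
    print(k,cc.round(1),st[i],at("top",cc,z).round(4),"minrect",cv2.minAreaRect(hull)[1:])
for p in [(230,169),(267,222),(389,219),(428,219),(381,260),(460,158)]: print(p,at("top",p,0.02).round(3))
big=cv2.resize(im[120:280,170:450],None,fx=2.85,fy=2.85,interpolation=cv2.INTER_CUBIC); cv2.imwrite("pics/crop0.png",big)
E
```

```text
disc [388.4 219.4] [ 15  16  22  22 327] [ 0.4648 -0.2555  0.018 ] minrect ((21.0, 21.0), 90.0)
plate [335.2 227.5] [ 15  16  21  20 216] [ 0.4407 -0.1006  0.014 ] minrect ((16.29236602783203, 16.29236602783203), 30.963754653930664)
sleeve [296.3 164.4] [ 18  18  15  16 157] [0.6248 0.015  0.032 ] minrect ((15.0, 14.0), 90.0)
bald [229.7 169.8] [ 17  18  18  19 258] [0.6057 0.2096 0.04  ] minrect ((18.053199768066406, 16.51675796508789), 50.194427490234375)
bun [266.6 221.8] [ 16  16  20  20 319] [0.4517 0.0956 0.05  ] minrect ((19.0, 19.0), 90.0)
sq [205.3 219.1] [  7   9  37  35 855] [0.4636 0.2823 0.008 ] minrect ((29.09294891357422, 29.72540855407715), 18.43494987487793)
rd [367.3 166.4] [ 12  13  28  28 622] [ 0.626  -0.1968  0.008 ] minrect ((27.0, 27.0), 90.0)
(230, 169) [0.613 0.213 0.02 ]
(267, 222) [0.455 0.098 0.02 ]
(389, 219) [ 0.466 -0.257  0.02 ]
(428, 219) [ 0.466 -0.37   0.02 ]
(381, 260) [ 0.347 -0.232  0.02 ]
(460, 158) [ 0.65  -0.472  0.02 ]
```

View pics/crop0.png

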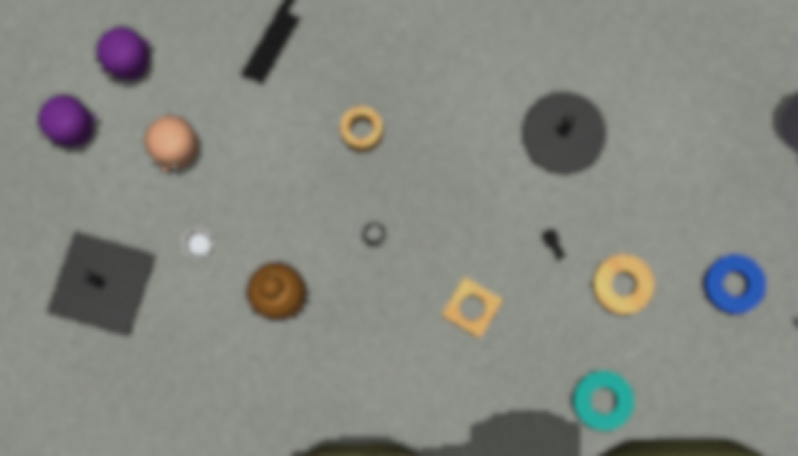

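The crop confirms the picks: wooden disc at (624,284), plate (472,306), sleeve (361,128), skin-coloured bald head (172,143), bun head (277,291), square foot (102,283) and round foot (563,132). The measured sizes match those given. I'll align the tool with the world axes and move over the sleeve.

>>> arm_command:
  rows: "0 0 0 -5 0 0 6.7; 0 0 0 -5 0 0 6.7; 0 25 -27.5 -3 0 0 0; 0 25 -27.5 -3 0 0 0; 0 25 -27.5 -3 0 0 0"
  squeeze: 40

```text
time_s: 0.52
position: [0.2029, -0.4514, 0.2454]
tool_rot: [[1.0, -0.001, -0.0], [-0.001, -1.0, 0.001], [-0.0, -0.001, -1.0]]
ft_force: [1.5, -1.2, 0.6]
grip_width: 0.0852
```

>>> arm_command:
  rows: "0 25 -27.5 -3 0 0 0; 0 25 -27.5 -3 0 0 0; 0 25 -27.5 -3 0 0 0; 0 25 -27.5 -3 0 0 0; 0 25 -27.5 -3 0 0 0"

```text
time_s: 0.93
position: [0.3282, -0.3134, 0.2608]
tool_rot: [[1.0, -0.0, -0.0], [-0.0, -1.0, 0.0], [-0.0, -0.0, -1.0]]
ft_force: [0.2, -1.2, 0.0]
grip_width: 0.0855
```

>>> arm_command:
  rows: "0 25 -27.5 0 0 0 0; 0 25 -27.5 0 0 0 0; 0 25 -27.5 0 0 0 0; 0 25 -27.5 0 0 0 0; 0 25 -27.5 0 0 0 0"

```text
time_s: 1.35
position: [0.4533, -0.1758, 0.2607]
tool_rot: [[1.0, -0.0, -0.0], [-0.0, -1.0, 0.0], [-0.0, -0.0, -1.0]]
ft_force: [1.3, -0.4, 0.0]
grip_width: 0.0856
```

>>> arm_command:
  rows: "0 25 -27.5 0 0 0 0; 0 25 -27.5 0 0 0 0; 0 0 0 0 0 0 0; 0 0 0 0 0 0 0"

```text
time_s: 1.68
position: [0.503, -0.1211, 0.2602]
tool_rot: [[1.0, 0.003, -0.001], [0.003, -1.0, 0.0], [-0.001, -0.0, -1.0]]
ft_force: [0.4, -0.3, -0.1]
grip_width: 0.0855
```

Run:
```python
from h import *
m=eyes.camera_model("wrist"); im=eyes.get_image("wrist"); cv2.imwrite("pics/w1.png",im[:,:,::-1])
s=readout.observe(); print(s["time_s"],s["position"],s["tool_rot"].round(4)); print(m)
im=eyes.get_image("top"); cv2.imwrite("pics/t1.png",im[:,:,::-1])
for k,p in dict(disc=(.4648,-.2555,.018),plate=(.4407,-.1006,.014),sleeve=(.6248,.015,.032),bald=(.6057,.2096,.04),bun=(.4517,.0956,.05),sq=(.4636,.2823,.008),rd=(.626,-.1968,.008)).items(): print(k,proj("wrist",p,m).round(0))
```

```text
1.7333 [ 0.50237964 -0.12219214  0.26037855] [[ 1.0e+00  1.3e-03 -1.0e-03]
 [ 1.3e-03 -1.0e+00  2.0e-04]
 [-1.0e-03 -2.0e-04 -1.0e+00]]
{'mtx': array([[309.70691629,   0.        , 317.8477317 ],
       [  0.        , 309.70691629, 197.50796969],
       [  0.        ,   0.        ,   1.        ]]), 'view': array([[ 0.00186576, -0.99999658, -0.00183049, -0.12153726],
       [ 0.94446054,  0.00236368, -0.32861635, -0.4212185 ],
       [ 0.32861955, -0.0011157 ,  0.94446172, -0.57825565],
       [ 0.        ,  0.        ,  0.        ,  1.        ]])}
disc [417. 189.]
plate [303. 205.]
sleeve [208.  69.]
bald [ 87. 101.]
bun [159. 205.]
sq [ 81. 189.]
rd [378.  66.]
```

View pics/w1.png

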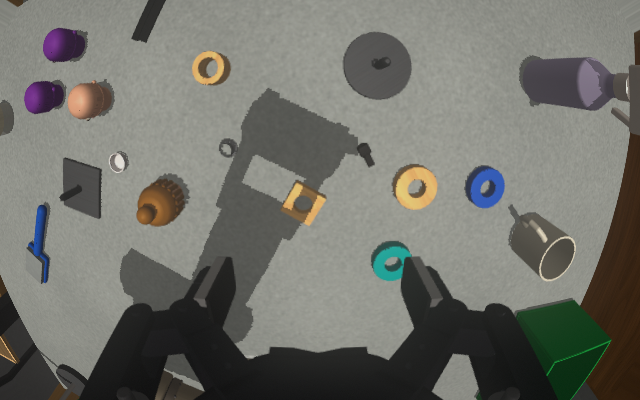

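The wrist view shows every part within 2 px of where my top-view positions project: sleeve (210,67), disc (416,188), plate (303,204), round foot (377,65). Now a numerical refinement from this image.

```bash
cat >> h.py <<'E'
def hullfit(n,im,uv,z,w=45,dark=False,m=None,amin=60):
    """top-outline points back-projected to plane z (m) -> enclosing circle & min rect in world mm"""
    hsv=cv2.cvtColor(im,cv2.COLOR_BGR2HSV).astype(int); x0,y0=max(uv[0]-w,0),max(uv[1]-w,0); c=hsv[y0:uv[1]+w,x0:uv[0]+w]
    k=(c[...,2]<85) if dark else (c[...,1]>90)&((c[...,0]<30)|(c[...,0]>170))&(c[...,2]>60)
    N,l,st,ce=cv2.connectedComponentsWithStats(k.astype(np.uint8))
    i=min([i for i in range(1,N) if st[i,4]>amin],key=lambda i:np.hypot(*(ce[i]-[uv[0]-x0,uv[1]-y0])))
    q=np.argwhere(l==i)[:,::-1]+[x0,y0]
    P=np.array([at(n,p,z,m)[:2]*1000 for p in q],np.float32)
    return P,cv2.minEnclosingCircle(P),cv2.minAreaRect(P)
E
python3 - <<'E'
from h import *
m=eyes.camera_model("wrist"); im=cv2.imread("pics/w1.png")
for k,(u,v,z,d) in dict(disc=(416,188,.018,0),plate=(303,204,.014,0),sleeve=(210,67,.032,0),rd=(377,65,.008,1),sq=(83,187,.008,1)).items():
    P,c,r=hullfit("wrist",im,(u,v),z,dark=bool(d),m=m); print(k,np.round(c[0],1),round(c[1],1),np.round(r[0],1),np.round(r[1],1),round(r[2],1))
E
```

```text
disc [ 466.7 -254.7] 33.3 [ 466.  -255.5] [63.7 61.3] 4.3
plate [ 441.5 -102.3] 32.8 [ 442.  -102.1] [47.  49.3] 59.4
sleeve [624.9  10. ] 25.1 [626.1   9.9] [49.8 42.1] 85.1
rd [ 639.  -212.5] 26.6 [ 636.9 -214.4] [31.9 50. ] 49.9
sq [468.6 283.4] 65.8 [468.  285.4] [106.4  91.4] 73.4
```

>>> arm_command:
  rows: "0 25 -27 20 0 0 0; 0 25 -27 20 0 0 0; 0 25 -27 20 0 0 0; 0 25 -27 20 0 0 0; 0 23 -28 20 0 0 0"

```text
time_s: 2.2
position: [0.6257, 0.0125, 0.1604]
tool_rot: [[1.0, -0.003, 0.0], [-0.003, -1.0, -0.0], [0.0, 0.0, -1.0]]
ft_force: [-0.6, -0.3, 0.5]
grip_width: 0.0856
```

>>> arm_command:
  rows: "0 0 0 30 0 0 0; 0 0 0 30 0 0 0; 0 0 0 0 0 0 0; 0 0 0 0 0 0 0"

```text
time_s: 2.53
position: [0.6243, 0.0117, 0.1009]
tool_rot: [[1.0, -0.002, -0.003], [-0.002, -1.0, 0.0], [-0.003, -0.0, -1.0]]
ft_force: [0.5, 1.2, 0.8]
grip_width: 0.0852
```

Run:
```python
from h import *
m=eyes.camera_model("wrist"); im=eyes.get_image("wrist")[:,:,::-1].copy(); cv2.imwrite("pics/w2.png",im)
s=readout.observe(); print(s["position"].round(4)); print(proj("wrist",(.625,.014,.032),m))
u,v=proj("wrist",(.625,.014,.032),m).astype(int)
P,c,r=hullfit("wrist",im,(u,v),.032,w=70,m=m); print(c,r)
P,c,r=hullfit("wrist",im,(u,v),.0,w=70,m=m); print(c,r)
```

```text
[0.6253 0.0116 0.1026]
[314.94386149 208.95563744]
((630.5196533203125, 15.305197715759277), 24.883625030517578) ((630.6234741210938, 16.227039337158203), (49.27834701538086, 42.40159225463867), 8.336912155151367)
((618.8024291992188, 15.915241241455078), 28.570003509521484) ((618.9218139648438, 16.974197387695312), (56.578880310058594, 48.68330383300781), 8.336909294128418)
```

View pics/w2.png

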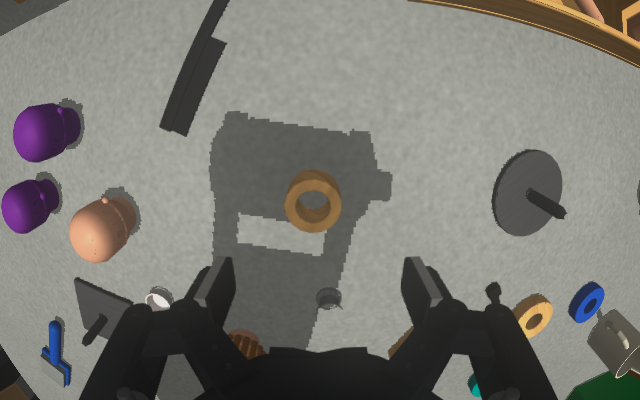

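The sleeve is centred between the fingers at (313,203) and fits to about (0.627, 0.0155). Shifting slightly, then lowering and gripping.

>>> arm_command:
  rows: "0 2 -4 27 0 0 0; 0 0 0 27 0 0 0; 0 0 0 26 0 0 0; 0 0 0 0 0 0 0; 1 0 0 0 0 0 0"

```text
time_s: 3.0
position: [0.6276, 0.0161, 0.0229]
tool_rot: [[1.0, -0.001, 0.001], [-0.001, -1.0, -0.0], [0.001, 0.0, -1.0]]
ft_force: [0.4, 0.6, 0.9]
grip_width: 0.0753
```

>>> arm_command:
  rows: "1 0 0 0 0 0 0; 1 0 0 0 0 0 0; 1 0 0 0 0 0 0; 1 0 0 0 0 0 0; 1 0 0 0 0 0 0"

```text
time_s: 3.42
position: [0.6281, 0.0165, 0.0241]
tool_rot: [[1.0, 0.0, 0.004], [0.0, -1.0, -0.001], [0.004, 0.001, -1.0]]
ft_force: [-3.0, -0.5, 10.7]
grip_width: 0.0397
```

>>> arm_command:
  rows: "1 0 0 0 0 0 0; 1 0 0 0 0 0 0"

```text
time_s: 3.58
position: [0.6281, 0.0166, 0.0241]
tool_rot: [[1.0, 0.0, 0.004], [0.0, -1.0, -0.001], [0.004, 0.001, -1.0]]
ft_force: [-2.3, -0.4, 9.2]
grip_width: 0.0398
```

Run:
```python
from h import *
im=eyes.get_image("wrist")[:,:,::-1].copy(); cv2.imwrite("pics/w3.png",cv2.resize(im[100:360,160:480],None,fx=2,fy=2))
s=readout.observe(); print(s["position"].round(4),s["ft_force"],s["grip_width"])
```

```text
[0.6281 0.0165 0.0241] [-1.78272405 -1.66731697 10.02060961] 0.04019602032284317
```

View pics/w3.png

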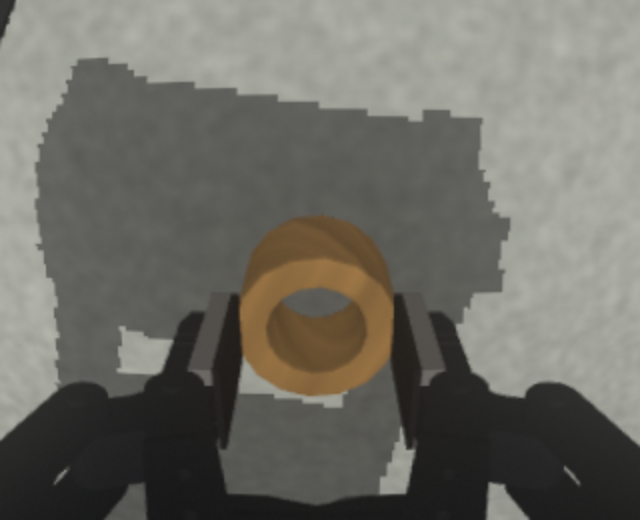

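Crop: the sleeve is held centred between the pads (ring centre 316,327). Lifting and moving near the round post.

>>> arm_command:
  rows: "1 0 0 -25 0 0 0; 1 0 0 -35 0 0 0; 1 0 0 -35 0 0 0; 1 0 24 0 0 0 0; 1 0 24 0 0 0 0"

```text
time_s: 4.05
position: [0.6281, -0.031, 0.1202]
tool_rot: [[1.0, 0.002, 0.007], [0.002, -1.0, -0.002], [0.007, 0.002, -1.0]]
ft_force: [0.5, 0.1, -0.6]
grip_width: 0.0395
```

>>> arm_command:
  rows: "1 0 24 0 0 0 0; 1 0 24 0 0 0 0; 1 0 24 0 0 0 0; 1 0 24 0 0 0 0; 1 0 0 0 0 0 0"

```text
time_s: 4.47
position: [0.6271, -0.1314, 0.1174]
tool_rot: [[1.0, -0.004, 0.002], [-0.004, -1.0, -0.002], [0.002, 0.002, -1.0]]
ft_force: [-1.0, -0.1, -0.4]
grip_width: 0.0403
```

Run:
```python
from h import *
m=eyes.camera_model("wrist"); im=eyes.get_image("wrist")[:,:,::-1].copy(); cv2.imwrite("pics/w4.png",im); np.save("pics/w4v.npy",m["view"])
s=readout.observe(); print(s["position"].round(4),s["ft_force"],s["grip_width"])
print(proj("wrist",(.626,-.197,.008),m),proj("wrist",(.626,-.197,.062),m))
```

```text
[ 0.627  -0.1293  0.1172] [-0.12632345  0.07485556 -0.69005388] 0.03957862696062881
[391.51279906 194.15325099] [407.68916495 217.49009681]
```

View pics/w4.png

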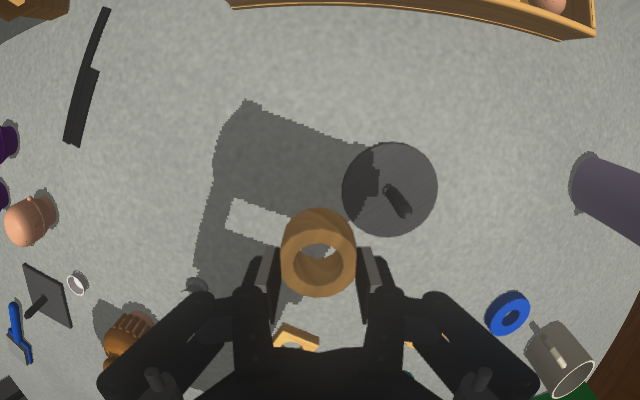

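The post foot's centre is seen at (390,190) and the tip near (405,213), about 3 px from the prediction. Computing the offsets relative to the held sleeve.

Run:
```python
from h import *
m=eyes.camera_model("wrist"); m["view"]=np.load("pics/w4v.npy")
im=cv2.imread("pics/w4.png"); print(at("wrist",(390,190),.008,m),at("wrist",(405,213),.062,m))
# bench brightness edges of foot: grey difference
g=cv2.cvtColor(im,cv2.COLOR_BGR2GRAY); print(g[190,335:445:4]); print(g[135:245:4,390])
# held sleeve top: bottom 0.0241->grasp, so top at tcp+.032-.0235
z=.1172+.032-.0241
for uv in ((319,265),): print(at("wrist",uv,z,m))
print(proj("wrist",(.627,-.1293,z),m))
t=cv2.imread("pics/t1.png"); 
P,c,r=hullfit("top",t,(368,166),.008,w=26,dark=True); print(c,r)
P,c,r=hullfit("top",t,(206,219),.008,w=28,dark=True); print(c,r)
```

```text
[ 0.62988552 -0.19533193  0.008     ] [ 0.62957479 -0.19457058  0.062     ]
[ 92  95  51  52  53  51  52  53  52  53  53  84  54  44  46  47  83  86
  85  87  85  88  86  87  87  86 163 165]
[161 164  74  93  91  93  90  89  90  88  88  86  74  49  45  44  44  72
  82  82  85  83  84  83  83  84 160 163]
[ 0.62605101 -0.13190817  0.1251    ]
[314.01423984 263.48685361]
((592.3421630859375, -252.25), 46.718387603759766) ((590.8450317382812, -255.21730041503906), (10.638429641723633, 93.42683410644531), 63.228416442871094)
((463.741943359375, 281.536376953125), 58.19780731201172) ((463.9735412597656, 282.2760925292969), (87.2413558959961, 84.93030548095703), 74.19668579101562)
```

>>> arm_command:
  rows: "1 1 22 0 0 0 0; 1 1 22 0 0 0 0; 1 0 21.5 0 0 0 0; 1 0 0 0 0 0 0; 1 0 0 20 0 0 0"

```text
time_s: 4.93
position: [0.6307, -0.1935, 0.1003]
tool_rot: [[1.0, -0.001, 0.007], [-0.001, -1.0, -0.003], [0.007, 0.003, -1.0]]
ft_force: [0.6, 1.1, 0.1]
grip_width: 0.0397
```

>>> arm_command:
  rows: "1 0 0 16 0 0 0; 1 0 0 16 0 0 0; 1 0 0 16 0 0 0; 1 0 0 10 0 0 0; 1 0 0 0 0 0 0"

```text
time_s: 5.35
position: [0.6282, -0.1911, 0.0365]
tool_rot: [[1.0, 0.001, -0.003], [0.001, -1.0, 0.002], [-0.003, -0.002, -1.0]]
ft_force: [-0.7, -0.1, -1.0]
grip_width: 0.0397
```

>>> arm_command:
  rows: "1 0 3 4 0 0 0; 1 0 0 0 0 0 0; 0 0 0 0 0 0 0; 0 0 0 0 0 0 0; 0 0 0 0 0 0 0"

```text
time_s: 5.77
position: [0.6292, -0.1958, 0.035]
tool_rot: [[1.0, -0.0, 0.001], [-0.0, -1.0, -0.001], [0.001, 0.001, -1.0]]
ft_force: [0.2, 0.2, -0.4]
grip_width: 0.0743
```

>>> arm_command:
  rows: "0 0 0 0 0 0 0; 0 0 0 -30 0 0 0; 0 0 0 -35 0 0 0; 0 0 0 -35 0 0 0; 0 0 0 0 0 0 0"

```text
time_s: 6.18
position: [0.6315, -0.1968, 0.1422]
tool_rot: [[1.0, 0.0, 0.011], [0.0, -1.0, -0.006], [0.011, 0.006, -1.0]]
ft_force: [1.1, -0.7, 1.0]
grip_width: 0.0852
```

Run:
```python
from h import *
m=eyes.camera_model("wrist"); im=eyes.get_image("wrist")[:,:,::-1].copy(); cv2.imwrite("pics/w5.png",cv2.resize(im[80:380,160:560],None,fx=1.5,fy=1.5)); np.save("pics/w5v.npy",m["view"])
s=readout.observe(); print(s["position"].round(4),s["ft_force"],s["grip_width"])
for p in ((.629,-.195,.04),(.629,-.195,.062),(.466,-.2555,.018)): print((proj("wrist",p,m)-[160,80])*1.5)
```

```text
[ 0.6304 -0.1963  0.1386] [-1.18146536 -0.34163847 -1.19782261] 0.0852642069530841
[232.93825502 179.70551946]
[232.8025097  193.26776356]
[311.85147938 368.30101625]
```

View pics/w5.png

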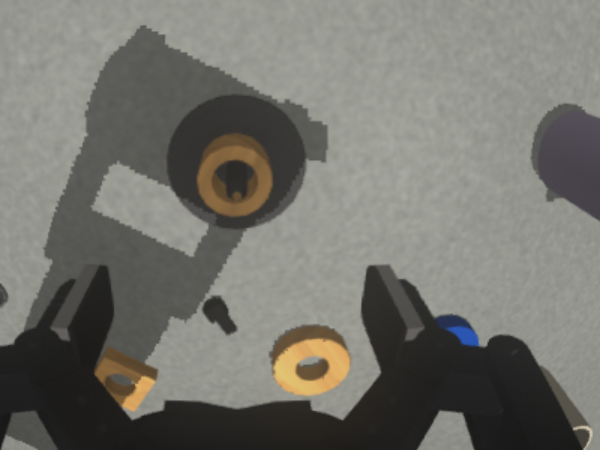

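Crop: the sleeve sits flat on the round foot around the post tip at (236,180), and the disc is at (312,367) as predicted. Checking fingertip depth from the pad corners before the low disc grasp.

Run:
```python
from h import *
m=eyes.camera_model("wrist"); s=readout.observe(); p,R=s["position"],s["tool_rot"]
for uv,y in (((108,266),-1),((370,266),1)):
    uv=np.array(uv)/1.5+[160,80]
    c,d=ray("wrist",uv,m); c=R.T@(c-p); d=R.T@d
    for Y in (.0426,-.0426):
        t=(Y-c[1])/d[1]
        if t>0: print("open",((c+d*t)*1000).round(1))
# w3: crop 2x from (160,100); inner tip corners (241,293),(393,293), gap 44mm; TCP rot ~ identity
K=m.copy(); 
for uv in ((241,293),(393,293)):
    uv=np.array(uv)/2+[160,100]
    c,d=ray("wrist",uv,m); c=R.T@(c-p); d=R.T@d
    for Y in (.021,-.021):
        t=(Y-c[1])/d[1]
        if t>0: print("44",((c+d*t)*1000).round(1))
```

```text
open [  8.6 -42.6 -17.7]
open [ 11.   42.6 -21.9]
44 [  3.  -21.    5.3]
44 [ 5.1 21.   1.3]
```

>>> arm_command:
  rows: "0 -33 12 0 0 0 0; 0 -33 12 0 0 0 0; 0 -33 12 0 0 0 0; 0 -33 12 0 0 0 0; 0 -33 12 20 0 0 0"

```text
time_s: 6.65
position: [0.4633, -0.2565, 0.116]
tool_rot: [[1.0, 0.0, 0.004], [0.0, -1.0, -0.003], [0.004, 0.003, -1.0]]
ft_force: [1.0, -1.2, -0.8]
grip_width: 0.0854
```

>>> arm_command:
  rows: "0 0 0 30 0 0 0; 0 0 0 30 0 0 0; 0 0 0 0 0 0 0; 0 0 0 0 0 0 0"

```text
time_s: 6.98
position: [0.4633, -0.2551, 0.0533]
tool_rot: [[1.0, -0.0, -0.003], [-0.0, -1.0, 0.002], [-0.003, -0.002, -1.0]]
ft_force: [0.3, 0.4, 0.8]
grip_width: 0.0853
```

Run:
```python
from h import *
m=eyes.camera_model("wrist"); im=eyes.get_image("wrist")[:,:,::-1].copy(); cv2.imwrite("pics/w6.png",im)
s=readout.observe(); print(s["position"].round(4),s["ft_force"])
u,v=proj("wrist",(.466,-.2555,.018),m).astype(int); print(u,v)
P,c,r=hullfit("wrist",im,(u,v),.018,w=90,m=m); print(c,r,P.min(0),P.max(0))
```

```text
[ 0.4642 -0.2556  0.0547] [0.36129993 0.21800683 1.10640979]
318 225
((467.9851989746094, -255.65272521972656), 32.38360595703125) ((467.87811279296875, -255.08824157714844), (64.0122299194336, 60.39188003540039), 21.558937072753906) [ 435.6673 -285.765 ] [ 500.00928 -225.21123]
```

>>> arm_command:
  rows: "0 2 0 18 0 0 0; 0 0 0 17 0 0 0; 0 0 0 0 0 0 0; 0 0 0 6 0 0 0; 0 0 0 0 0 0 0"

```text
time_s: 7.45
position: [0.4664, -0.2557, 0.0139]
tool_rot: [[1.0, 0.0, 0.001], [0.0, -1.0, -0.001], [0.001, 0.001, -1.0]]
ft_force: [0.2, 0.1, 0.4]
grip_width: 0.0854
```

>>> arm_command:
  rows: "1 0 0 0 0 0 0; 1 0 0 0 0 0 0; 1 0 0 0 0 0 0; 1 0 0 0 0 0 0; 1 0 0 0 0 0 0"

```text
time_s: 7.87
position: [0.466, -0.2557, 0.0135]
tool_rot: [[1.0, -0.0, 0.0], [-0.0, -1.0, -0.0], [0.0, 0.0, -1.0]]
ft_force: [0.8, -0.1, 0.5]
grip_width: 0.0257
```

Run:
```python
from h import *
im=eyes.get_image("wrist")[:,:,::-1].copy(); cv2.imwrite("pics/w7.png",cv2.resize(im[100:360,160:480],None,fx=2,fy=2))
s=readout.observe(); print(s["position"].round(4),s["ft_force"],s["grip_width"])
```

```text
[ 0.4662 -0.2558  0.0138] [-1.29148318  0.7175125   6.33088272] 0.017596136001342296
```

View pics/w7.png

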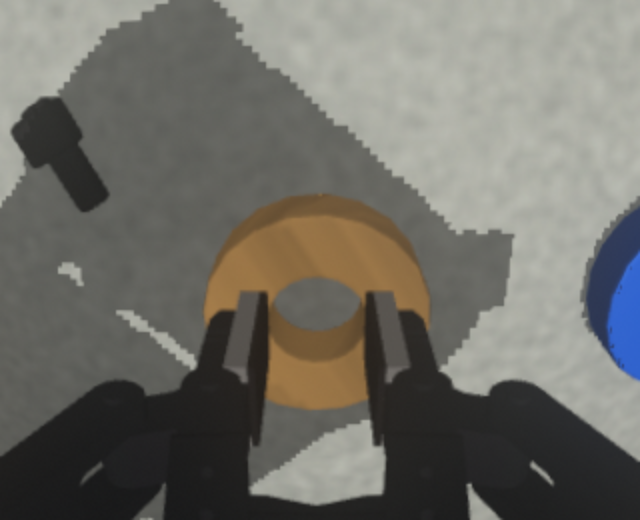

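Crop: the pads closed above the disc and now rest on its top (pad tips at (255,292) and (380,292)), so the tips reach less far than nominal. The disc itself has not moved. I'll open and probe downwards for the tip height.

>>> arm_command:
  rows: "0 0 0 -4 0 0 0; 0 0 0 0 0 0 0; 0 0 0 0 0 0 0; 0 0 0 0 0 0 0; 0 0 0 0 0 0 0"

```text
time_s: 8.33
position: [0.4658, -0.2555, 0.0171]
tool_rot: [[1.0, -0.0, -0.0], [-0.0, -1.0, 0.0], [-0.0, -0.0, -1.0]]
ft_force: [-0.3, -1.1, -0.8]
grip_width: 0.0767
```

>>> arm_command:
  rows: "0 0 0 4 0 0 0; 0 0 0 0 0 0 0; 0 0 0 4 0 0 0; 0 0 0 0 0 0 0"

```text
time_s: 8.67
position: [0.4656, -0.2554, 0.0085]
tool_rot: [[1.0, -0.0, -0.001], [-0.0, -1.0, 0.001], [-0.001, -0.001, -1.0]]
ft_force: [-0.1, 0.5, -0.1]
grip_width: 0.0853
```

Run:
```python
from h import *
im=eyes.get_image("side")[:,:,::-1].copy(); s=readout.observe(); print(s["position"].round(4),s["ft_force"],s["grip_width"])
u,v=proj("side",(.4665,-.2555,.02)).astype(int); print(u,v)
x0,y0=u-75,v-75
for p in ((.4665,-.2555,0),(.4665,-.2555,.0095),(.4665,-.2129,.01),(.4665,-.2981,.01)): print(((proj("side",p)-[x0,y0])*4).round())
cv2.imwrite("pics/s7.png",cv2.resize(im[y0:y0+130,x0:x0+150],None,fx=4,fy=4,interpolation=cv2.INTER_CUBIC))
```

```text
[ 0.4657 -0.2554  0.0088] [-1.16070589  0.64282943  0.22800287] 0.0852490920668352
362 168
[299. 328.]
[300. 317.]
[289. 350.]
[311. 284.]
```

View pics/s7.png

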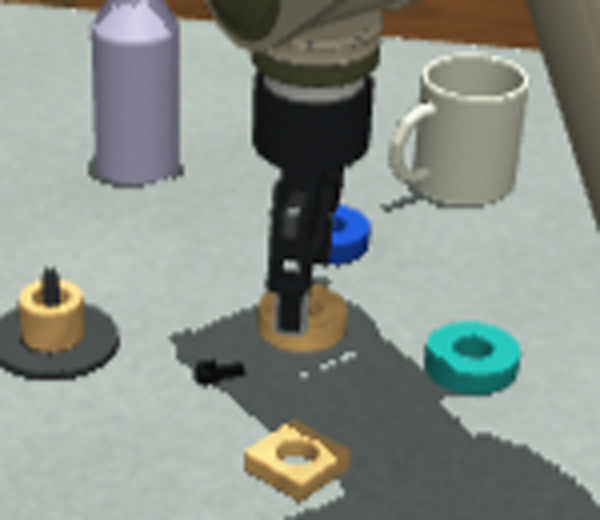

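Crop: the near fingertip ends at (290,332), which puts it about 17 mm above the reported TCP when open. So all heights are effectively about 20 mm higher than read, and I need to go about 15 mm lower.

>>> arm_command:
  rows: "0 0 0 5 0 0 0; 0 0 0 5 0 0 0; 0 0 0 0 0 0 0"

```text
time_s: 8.97
position: [0.4655, -0.2553, -0.0018]
tool_rot: [[1.0, -0.0, -0.001], [-0.0, -1.0, 0.001], [-0.001, -0.001, -1.0]]
ft_force: [-0.1, 0.0, 0.7]
grip_width: 0.0857
```

>>> arm_command:
  rows: "0 0 0 5 0 0 0; 0 0 0 0 0 0 0; 1 0 0 0 0 0 0; 1 0 0 0 0 0 0; 1 0 0 0 0 0 0"

```text
time_s: 9.38
position: [0.466, -0.2557, -0.0052]
tool_rot: [[1.0, -0.0, 0.0], [-0.0, -1.0, -0.0], [0.0, 0.0, -1.0]]
ft_force: [-0.1, 0.4, 2.8]
grip_width: 0.06
```

>>> arm_command:
  rows: "1 0 0 0 0 0 0; 1 0 0 0 0 0 0; 1 0 0 0 0 0 0"

```text
time_s: 9.63
position: [0.466, -0.2557, -0.0052]
tool_rot: [[1.0, -0.0, 0.001], [-0.0, -1.0, -0.001], [0.001, 0.001, -1.0]]
ft_force: [-1.0, 0.7, 5.4]
grip_width: 0.0601
```

>>> arm_command:
  rows: "1 0 0 -25 0 0 0; 1 0 0 -40 0 0 0; 1 0 0 -40 0 0 0; 1 0 0 -40 0 0 0; 1 0 0 -40 0 0 0"

```text
time_s: 10.05
position: [0.4656, -0.2552, 0.1813]
tool_rot: [[1.0, -0.0, 0.0], [-0.0, -1.0, -0.0], [0.0, 0.0, -1.0]]
ft_force: [1.2, -0.6, -0.2]
grip_width: 0.0597
```

>>> arm_command:
  rows: "1 0 -35 0 0 0 0; 1 0 -38 0 0 0 0; 1 0 -38 0 0 0 0; 1 0 -38 0 0 0 0; 1 0 -38 0 0 0 0"

```text
time_s: 10.47
position: [0.4655, -0.0669, 0.1794]
tool_rot: [[1.0, -0.001, 0.0], [-0.001, -1.0, -0.0], [0.0, 0.0, -1.0]]
ft_force: [0.8, 0.5, -0.7]
grip_width: 0.0598
```

>>> arm_command:
  rows: "1 0 -38 0 0 0 0; 1 0 -38 0 0 0 0; 1 0 -38 0 0 0 0; 1 0 -38 0 0 0 0; 1 0 -38 0 0 0 0"

```text
time_s: 10.88
position: [0.4655, 0.1233, 0.1794]
tool_rot: [[1.0, -0.0, 0.0], [-0.0, -1.0, -0.0], [0.0, 0.0, -1.0]]
ft_force: [1.4, 0.7, -0.7]
grip_width: 0.0595
```

>>> arm_command:
  rows: "1 0 -38 0 0 0 0; 1 0 -38 0 0 0 0; 1 0 -15 0 0 0 0; 1 0 0 0 0 0 0; 1 0 0 0 0 0 0"

```text
time_s: 11.3
position: [0.4657, 0.2128, 0.1791]
tool_rot: [[1.0, 0.002, -0.0], [0.002, -1.0, -0.0], [-0.0, 0.0, -1.0]]
ft_force: [0.0, -1.4, -1.0]
grip_width: 0.0594
```

Run:
```python
from h import *
m=eyes.camera_model("wrist"); im=eyes.get_image("wrist")[:,:,::-1].copy(); cv2.imwrite("pics/w8.png",im); np.save("pics/w8v.npy",m["view"])
s=readout.observe(); print(s["position"].round(4),s["ft_force"],s["grip_width"])
print(proj("wrist",(.4636,.2823,.008),m),proj("wrist",(.4636,.2823,.062),m),proj("wrist",np.r_[s["position"][:2],s["position"][2]+.0235],m))
```

```text
[0.4658 0.212  0.1791] [ 0.23267882  0.34917025 -0.42777707] 0.059592236432936735
[253.76357329 176.92820605] [242.28177889 192.56306728] [319.61330293 280.06493035]
```

View pics/w8.png

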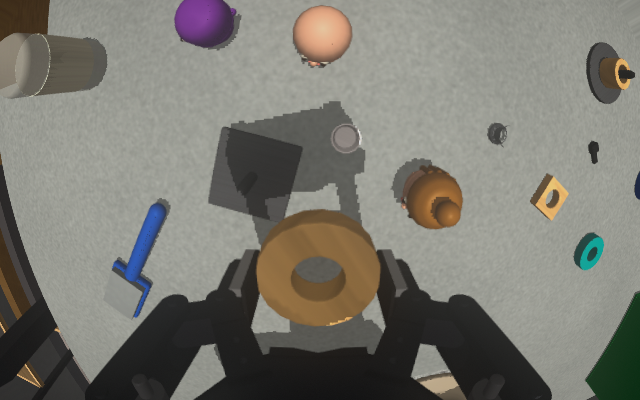

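Foot corners (225,127), (302,147), (273,222) and (208,201) give a centre of about (252,174), or roughly (0.466, 0.284). Moving over and lowering in steps.

>>> arm_command:
  rows: "1 0 -24 0 0 0 0; 1 0 -24 0 0 0 0; 1 0 -24 0 0 0 0; 1 0 0 0 0 0 0; 1 0 0 30 0 0 0"

```text
time_s: 11.77
position: [0.4687, 0.2848, 0.1534]
tool_rot: [[1.0, 0.0, 0.01], [0.0, -1.0, 0.003], [0.01, -0.003, -1.0]]
ft_force: [2.2, -0.5, 0.2]
grip_width: 0.0601
```

>>> arm_command:
  rows: "1 0 0 35 0 0 0; 1 0 0 30 0 0 0; 1 0 0 10 0 0 0; 1 0 0 8 0 0 0; 1 0 0 8 0 0 0"

```text
time_s: 12.18
position: [0.4669, 0.2838, 0.0588]
tool_rot: [[1.0, -0.001, 0.002], [-0.001, -1.0, 0.0], [0.002, -0.0, -1.0]]
ft_force: [0.3, -0.0, 0.7]
grip_width: 0.0595
```

>>> arm_command:
  rows: "1 0 0 10 0 0 0; 1 0 0 0 0 0 0"

```text
time_s: 12.35
position: [0.4659, 0.2841, 0.0476]
tool_rot: [[1.0, -0.0, -0.001], [-0.0, -1.0, -0.0], [-0.001, 0.0, -1.0]]
ft_force: [-0.2, 0.5, -1.0]
grip_width: 0.0599
```

>>> arm_command:
  rows: "1 0 0 14 0 0 0; 1 0 0 14 0 0 0; 1 0 0 12 0 0 0; 1 0 0 3 0 0 0; 1 0 0 0 0 0 0"

```text
time_s: 12.77
position: [0.466, 0.2844, 0.0053]
tool_rot: [[1.0, -0.0, -0.0], [-0.0, -1.0, -0.0], [-0.0, 0.0, -1.0]]
ft_force: [-0.7, -0.1, 0.4]
grip_width: 0.0596
```

>>> arm_command:
  rows: "1 0 0 2 0 0 0; 1 0 0 0 0 0 0; 0 0 0 0 0 0 0; 0 0 0 0 0 0 0; 0 0 0 0 0 0 0"

```text
time_s: 13.18
position: [0.4662, 0.2845, 0.0037]
tool_rot: [[1.0, -0.0, 0.001], [-0.0, -1.0, 0.0], [0.001, -0.0, -1.0]]
ft_force: [-0.3, 0.2, -1.0]
grip_width: 0.0853
```

>>> arm_command:
  rows: "0 0 0 -15 0 0 0; 0 0 0 -40 0 0 0; 0 0 0 -40 0 0 0; 0 0 0 -40 0 0 0; 0 0 0 -40 0 0 0"

```text
time_s: 13.6
position: [0.4655, 0.2843, 0.1805]
tool_rot: [[1.0, -0.0, 0.0], [-0.0, -1.0, 0.0], [0.0, -0.0, -1.0]]
ft_force: [0.3, 0.4, -0.6]
grip_width: 0.0855
```

>>> arm_command:
  rows: "0 -5 38 0 0 0 0; 0 -5 38 0 0 0 0; 0 0 0 0 0 0 0"

```text
time_s: 13.85
position: [0.4553, 0.2044, 0.1791]
tool_rot: [[1.0, -0.003, 0.001], [-0.003, -1.0, -0.001], [0.001, 0.001, -1.0]]
ft_force: [0.2, 0.5, -0.2]
grip_width: 0.0855
```

Run:
```python
from h import *
m=eyes.camera_model("wrist"); im=eyes.get_image("wrist")[:,:,::-1].copy(); cv2.imwrite("pics/w9.png",cv2.resize(im[60:360,60:560],None,fx=1.6,fy=1.6)); np.save("pics/w9v.npy",m["view"]); cv2.imwrite("pics/w9raw.png",im)
s=readout.observe(); print(s["position"].round(4),s["ft_force"],s["grip_width"])
for k,p in dict(t=(.466,.284,.026),f=(.466,.284,.008),p=(.466,.284,.062)).items(): print(k,proj("wrist",p,m),(proj("wrist",p,m)-60)*1.6)
u,v=proj("wrist",(.466,.284,.026),m).astype(int)
P,c,r=hullfit("wrist",im,(u,v),.026,w=60,m=m); print(c,r)
```

```text
[0.4557 0.2063 0.1789] [ 0.38014934  0.77450556 -0.54766588] 0.08547357967313432
t [239.79727001 170.15400225] [287.67563202 176.2464036 ]
f [243.78085592 166.07388934] [294.04936948 169.71822295]
p [230.46695625 179.80524246] [272.74712999 191.68838793]
((467.43017578125, 283.0046081542969), 32.52782440185547) ((468.02349853515625, 283.7801818847656), (63.0621223449707, 61.96635055541992), 89.7332534790039)
```

View pics/w9.png

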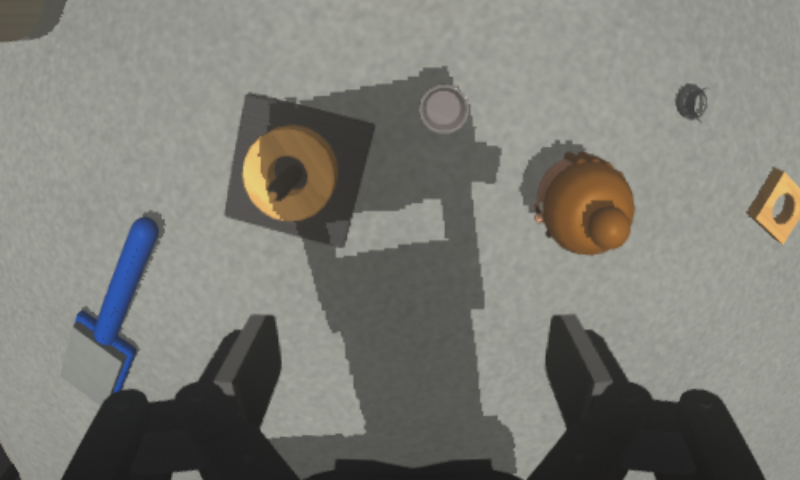

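Crop: the disc lies flat on the square foot around the post (disc centre 289,174; post tip about 272,192). On to the plate.

>>> arm_command:
  rows: "0 -2 38 0 0 0 0; 0 -2 38 0 0 0 0; 0 -2 38 0 0 0 0; 0 -2 38 0 0 0 0; 0 -2 38 0 0 0 0"

```text
time_s: 14.32
position: [0.4459, 0.0174, 0.1784]
tool_rot: [[1.0, 0.001, 0.0], [0.001, -1.0, 0.0], [0.0, -0.0, -1.0]]
ft_force: [0.1, 0.0, 0.9]
grip_width: 0.0856
```

>>> arm_command:
  rows: "0 -2 39 0 0 0 0; 0 -2 39 0 0 0 0; 0 0 39 0 0 0 0; 0 0 0 20 0 0 6.1; 0 0 0 20 0 0 6.1"

```text
time_s: 14.73
position: [0.4429, -0.1005, 0.1383]
tool_rot: [[0.976, -0.219, 0.003], [-0.219, -0.976, -0.001], [0.003, 0.001, -1.0]]
ft_force: [0.5, 0.3, -1.1]
grip_width: 0.0856
```

>>> arm_command:
  rows: "0 0 0 20 0 0 6.1; 0 0 0 20 0 0 6.1; 0 0 0 30 0 0 6.1; 0 0 0 0 0 0 0; 0 0 0 0 0 0 0"

```text
time_s: 15.15
position: [0.4419, -0.098, 0.0679]
tool_rot: [[0.863, -0.504, -0.002], [-0.504, -0.863, 0.001], [-0.003, 0.0, -1.0]]
ft_force: [0.2, 0.0, 0.8]
grip_width: 0.0854
```

Run:
```python
from h import *
m=eyes.camera_model("wrist"); im=eyes.get_image("wrist")[:,:,::-1].copy(); cv2.imwrite("pics/w10.png",im)
s=readout.observe(); print(s["position"].round(4),s["tool_rot"].round(3)[:2,:2])
u,v=proj("wrist",(.4413,-.1015,.014),m).astype(int); print(u,v)
P,c,r=hullfit("wrist",im,(u,v),.014,w=90,m=m); print(c,r)
Q=(P-s["position"][:2]*1000)@s["tool_rot"][:2,:2]; print("tool-frame extent",Q.min(0),Q.max(0))
```

```text
[ 0.4425 -0.0985  0.069 ] [[ 0.863 -0.504]
 [-0.504 -0.863]]
322 215
((442.3291931152344, -101.1461410522461), 32.8944206237793) ((442.7178039550781, -101.28739166259766), (46.0955924987793, 48.91638946533203), 59.601016998291016)
tool-frame extent [-22.9397085  -20.71913804] [26.0050639  25.40523519]
```

>>> arm_command:
  rows: "0 0 2 30 0 0 0; 0 0 0 30 0 0 0; 0 0 0 10 0 0 0; 0 0 0 4 0 0 0; 0 0 0 0 0 0 0"

```text
time_s: 15.62
position: [0.4416, -0.1005, -0.0051]
tool_rot: [[0.863, -0.506, 0.001], [-0.506, -0.863, -0.0], [0.001, -0.0, -1.0]]
ft_force: [-0.3, 0.2, 0.3]
grip_width: 0.0853
```

>>> arm_command:
  rows: "1 0 0 0 0 0 0; 1 0 0 0 0 0 0; 1 0 0 0 0 0 0; 1 0 0 0 0 0 0; 1 0 0 0 0 0 0"

```text
time_s: 16.03
position: [0.4415, -0.1005, -0.0046]
tool_rot: [[0.862, -0.507, 0.002], [-0.507, -0.862, -0.001], [0.002, -0.0, -1.0]]
ft_force: [-0.8, 1.1, 9.5]
grip_width: 0.0449
```

>>> arm_command:
  rows: "1 0 0 0 0 0 0; 1 0 0 0 0 0 0"

```text
time_s: 16.2
position: [0.4415, -0.1005, -0.0046]
tool_rot: [[0.862, -0.507, 0.002], [-0.507, -0.862, -0.001], [0.002, -0.0, -1.0]]
ft_force: [-0.9, 1.5, 8.9]
grip_width: 0.0454
```

>>> arm_command:
  rows: "1 0 0 -25 0 0 0; 1 0 0 -38 0 0 -6.1; 1 0 0 -38 0 0 -6.1; 1 0 0 -38 0 0 -6.1; 1 0 0 -38 0 0 -6.1"

```text
time_s: 16.62
position: [0.4404, -0.1, 0.1738]
tool_rot: [[0.995, -0.101, 0.001], [-0.101, -0.995, -0.0], [0.001, 0.0, -1.0]]
ft_force: [1.0, -0.5, -1.8]
grip_width: 0.0448
```

>>> arm_command:
  rows: "1 0 0 -8 0 0 -6.1; 1 2.4 -38 0 0 0 0; 1 2.4 -38 0 0 0 0; 1 2.4 -38 0 0 0 0; 1 2.4 -38 0 0 0 0"

```text
time_s: 17.03
position: [0.4502, 0.0532, 0.1799]
tool_rot: [[1.0, -0.001, 0.001], [-0.001, -1.0, -0.0], [0.001, 0.0, -1.0]]
ft_force: [1.0, 0.8, -1.0]
grip_width: 0.0448
```

>>> arm_command:
  rows: "1 2.4 -38 0 0 0 0; 1 2.4 -38 0 0 0 0; 1 2.4 -38 0 0 0 0; 1 2.4 -38 0 0 0 0; 1 2.4 -38 0 0 0 0"

```text
time_s: 17.45
position: [0.4621, 0.2437, 0.1798]
tool_rot: [[1.0, 0.0, 0.001], [0.0, -1.0, 0.0], [0.001, -0.0, -1.0]]
ft_force: [-0.2, 0.2, -0.2]
grip_width: 0.045
```

>>> arm_command:
  rows: "1 2.4 -38 0 0 0 0; 1 0 0 0 0 0 0; 1 0 0 0 0 0 0"

```text
time_s: 17.7
position: [0.4644, 0.2811, 0.1793]
tool_rot: [[1.0, 0.003, -0.0], [0.003, -1.0, -0.0], [-0.0, 0.0, -1.0]]
ft_force: [0.9, -0.5, -0.5]
grip_width: 0.0449
```

>>> arm_command:
  rows: "1 1.5 -2 35 0 0 0; 1 0 0 38 0 0 0; 1 0 0 30 0 0 0; 1 0 0 10 0 0 0; 1 0 0 8 0 0 0"

```text
time_s: 18.12
position: [0.4663, 0.2806, 0.0576]
tool_rot: [[1.0, -0.001, -0.002], [-0.001, -1.0, -0.001], [-0.002, 0.001, -1.0]]
ft_force: [0.3, 0.2, 0.3]
grip_width: 0.0449
```

>>> arm_command:
  rows: "1 0 0 8 0 0 0; 1 0 0 6 0 0 0; 1 0 0 0 0 0 0"

```text
time_s: 18.37
position: [0.4667, 0.2815, 0.0444]
tool_rot: [[1.0, -0.0, 0.0], [-0.0, -1.0, 0.0], [0.0, -0.0, -1.0]]
ft_force: [-0.5, -0.0, -1.0]
grip_width: 0.0449
```

>>> arm_command:
  rows: "1 0 -1 8 0 0 0; 1 0 0 8 0 0 0; 1 0 0 5 0 0 0; 1 0 0 1 0 0 0; 1 0 0 0 0 0 0"

```text
time_s: 18.78
position: [0.4663, 0.2827, 0.0219]
tool_rot: [[1.0, 0.0, -0.001], [0.0, -1.0, -0.0], [-0.001, 0.0, -1.0]]
ft_force: [-0.2, 0.2, -1.3]
grip_width: 0.0448
```

>>> arm_command:
  rows: "0 0 0 0 0 0 0; 0 0 0 0 0 0 0; 0 0 0 0 0 0 0; 0 0 0 0 0 0 0"

```text
time_s: 19.12
position: [0.4666, 0.2827, 0.0224]
tool_rot: [[1.0, -0.0, 0.0], [-0.0, -1.0, 0.0], [0.0, -0.0, -1.0]]
ft_force: [-0.7, 0.2, 0.3]
grip_width: 0.0856
```

>>> arm_command:
  rows: "0 0 0 -15 0 0 0; 0 0 0 -40 0 0 0; 0 0 0 -40 0 0 0; 0 0 0 -40 0 0 0; 0 0 0 -40 0 0 0"

```text
time_s: 19.53
position: [0.466, 0.2825, 0.1994]
tool_rot: [[1.0, -0.0, 0.0], [-0.0, -1.0, 0.0], [0.0, -0.0, -1.0]]
ft_force: [-0.3, 0.6, 0.1]
grip_width: 0.0853
```

>>> arm_command:
  rows: "0 10 38 0 0 0 0; 0 10 38 0 0 0 0; 0 0 0 0 0 0 0; 0 0 0 0 0 0 0"

```text
time_s: 19.87
position: [0.4868, 0.2053, 0.1975]
tool_rot: [[1.0, -0.003, 0.0], [-0.003, -1.0, 0.0], [0.0, -0.0, -1.0]]
ft_force: [-0.4, 1.4, -1.0]
grip_width: 0.0851
```

Run:
```python
from h import *
m=eyes.camera_model("wrist"); im=eyes.get_image("wrist")[:,:,::-1].copy(); cv2.imwrite("pics/w11.png",cv2.resize(im[0:360,100:560],None,fx=1.6,fy=1.6)); cv2.imwrite("pics/w11raw.png",im); np.save("pics/w11v.npy",m["view"])
s=readout.observe(); print(s["position"].round(4),s["ft_force"],s["grip_width"])
for k,p in dict(plate=(.466,.283,.04),p=(.466,.283,.062),bald=(.6057,.2096,.04),bun=(.4517,.0956,.04)).items(): print(k,proj("wrist",p,m),(proj("wrist",p,m)-[100,0])*1.6)
```

```text
[0.4865 0.2064 0.1973] [-0.52789707  0.27808744  0.64045218] 0.08538947637181497
plate [245.05138929 197.86264888] [232.08222287 316.58023821]
p [240.22606907 205.11281085] [224.36171051 328.18049737]
bald [313.09824335  59.85612089] [340.95718936  95.76979343]
bun [418.41169278 209.54802585] [509.45870845 335.27684136]
```

View pics/w11.png

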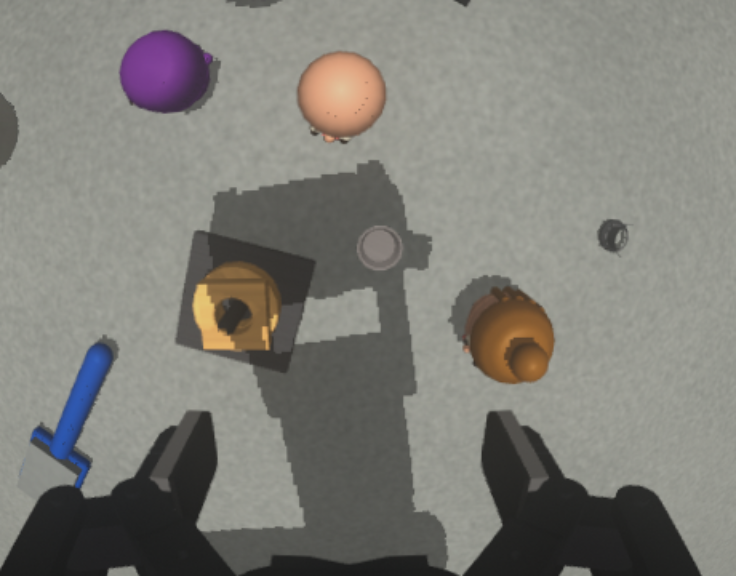

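Crop: the plate sits on the disc around the post (232,314). The bald head is at (341,95) as predicted, and the bun head's body is near (511,341). Next, the bald head.

>>> arm_command:
  rows: "0 30 -1 0 0 0 0; 0 30 -1 0 0 0 0; 0 30 -1 0 0 0 0; 0 30 0 20 0 0 0; 0 0 0 30 0 0 0"

```text
time_s: 20.33
position: [0.6114, 0.2108, 0.148]
tool_rot: [[1.0, 0.0, 0.008], [0.0, -1.0, 0.001], [0.008, -0.001, -1.0]]
ft_force: [0.5, -0.1, -0.1]
grip_width: 0.0855
```

>>> arm_command:
  rows: "0 0 0 20 0 0 0; 0 0 0 0 0 0 0; 0 0 0 0 0 0 0"

```text
time_s: 20.58
position: [0.6058, 0.2108, 0.1267]
tool_rot: [[1.0, 0.001, -0.002], [0.001, -1.0, -0.0], [-0.002, 0.0, -1.0]]
ft_force: [0.8, -0.2, 0.7]
grip_width: 0.0854
```

Run:
```python
from h import *
m=eyes.camera_model("wrist"); im=eyes.get_image("wrist")[:,:,::-1].copy(); cv2.imwrite("pics/w12.png",im)
s=readout.observe(); print(s["position"].round(4),s["ft_force"],s["grip_width"])
c,d=ray("wrist",(320,200),m); print("cam",c)
u,v=proj("wrist",(.606,.2095,.04),m).astype(int); print(u,v)
hsv=cv2.cvtColor(im,cv2.COLOR_BGR2HSV).astype(int); k=((hsv[...,1]>60)&((hsv[...,0]<18)|(hsv[...,0]>172))&(hsv[...,2]>70)).astype(np.uint8)
N,l,st,ce=cv2.connectedComponentsWithStats(k); i=l[v,u]; print(i,st[i],ce[i]); q=np.argwhere(l==i)[:,::-1].astype(np.float32)
(x,y),r=cv2.minEnclosingCircle(q); print(x,y,r)
for z in (.035,.04,.045): print(z,at("wrist",(x,y),z,m),at("wrist",(st[i,0],y),z,m)[1]-at("wrist",(st[i,0]+st[i,2],y),z,m)[1])
vis=im.copy(); vis[l==i]=vis[l==i]//2+np.array([0,100,0],np.uint8); cv2.imwrite("pics/w12v.png",vis)
```

```text
[0.6065 0.2107 0.1283] [ 0.53930101 -0.76306338  0.52001258] 0.08511045182368143
cam [0.69105906 0.21064901 0.27393486]
319 201
31 [ 287  164   66   74 3713] [319.73444654 202.14354969]
321.08251953125 200.16990661621094 37.5050048828125
0.035 [0.60535562 0.20829977 0.035     ] 0.05430199600716523
0.04 [0.60714907 0.20834893 0.04      ] 0.05316566127714409
0.045 [0.60894252 0.20839809 0.045     ] 0.052029326547122945
```

View pics/w12v.png

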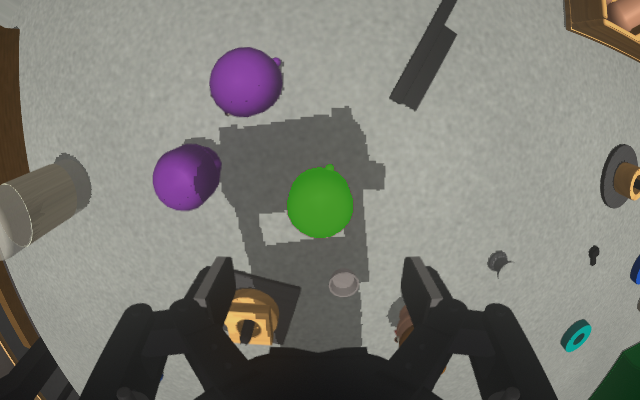

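The highlighted blob (320,202) is the bald head, midway between the fingers; the purple heads are clear of them. Lowering and gripping.

>>> arm_command:
  rows: "0 0 1 25 0 0 0; 0 0 0 30 0 0 0; 0 0 0 30 0 0 0; 0 0 0 25 0 0 0; 0 0 0 0 0 0 0"

```text
time_s: 21.05
position: [0.6047, 0.2088, 0.0145]
tool_rot: [[1.0, 0.0, -0.005], [0.0, -1.0, -0.001], [-0.005, 0.001, -1.0]]
ft_force: [-0.8, 0.6, -0.2]
grip_width: 0.0856
```

>>> arm_command:
  rows: "1 0 0 0 0 0 0; 1 0 0 0 0 0 0; 1 0 0 0 0 0 0; 1 0 0 0 0 0 0; 1 0 0 0 0 0 0"

```text
time_s: 21.47
position: [0.6078, 0.2091, 0.0203]
tool_rot: [[1.0, 0.0, 0.005], [0.0, -1.0, 0.001], [0.005, -0.001, -1.0]]
ft_force: [-1.0, -0.3, 6.4]
grip_width: 0.0504
```

>>> arm_command:
  rows: "1 0 0 0 0 0 0; 1 0 0 0 0 0 0; 1 0 0 -10 0 0 0; 1 0 0 0 0 0 0"

```text
time_s: 21.8
position: [0.6077, 0.2089, 0.0304]
tool_rot: [[1.0, 0.0, 0.005], [0.0, -1.0, 0.001], [0.005, -0.001, -1.0]]
ft_force: [0.1, -0.0, -0.2]
grip_width: 0.0508
```

>>> arm_command:
  rows: "1 0 0 -25 0 0 0; 1 0 0 -30 0 0 0; 1 0 0 -30 0 0 0; 1 0 0 -25 0 0 0; 1 0 12 0 0 0 0"

```text
time_s: 22.22
position: [0.6084, 0.1984, 0.1438]
tool_rot: [[1.0, 0.002, 0.011], [0.002, -1.0, 0.002], [0.011, -0.002, -1.0]]
ft_force: [-0.6, -0.0, 0.4]
grip_width: 0.0507
```

>>> arm_command:
  rows: "1 2 25 0 0 0 0; 1 2 33 0 0 0 0; 1 2 33 0 0 0 0; 1 2 33 0 0 0 0; 1 2 33 0 0 0 0"

```text
time_s: 22.63
position: [0.6161, 0.0379, 0.1374]
tool_rot: [[1.0, 0.0, 0.0], [0.0, -1.0, -0.0], [0.0, 0.0, -1.0]]
ft_force: [0.3, -0.2, -1.2]
grip_width: 0.0506
```

>>> arm_command:
  rows: "1 2 33 0 0 0 0; 1 2 33 0 0 0 0; 1 2 33 0 0 0 0; 1 2 33 0 0 0 0; 1 2 33 0 0 0 0"

```text
time_s: 23.05
position: [0.626, -0.1272, 0.1374]
tool_rot: [[1.0, -0.0, 0.0], [-0.0, -1.0, -0.0], [0.0, 0.0, -1.0]]
ft_force: [0.9, -0.5, -1.1]
grip_width: 0.0506
```

>>> arm_command:
  rows: "1 2 30 0 0 0 0; 1 0 25 0 0 0 0; 1 0 12 0 0 0 0; 1 0 0 0 0 0 0; 1 0 0 0 0 0 0"

```text
time_s: 23.47
position: [0.6282, -0.192, 0.1371]
tool_rot: [[1.0, -0.001, -0.0], [-0.001, -1.0, 0.001], [-0.0, -0.001, -1.0]]
ft_force: [0.1, 0.7, -1.4]
grip_width: 0.0507
```

Run:
```python
from h import *
m=eyes.camera_model("wrist"); im=eyes.get_image("wrist")[:,:,::-1].copy(); cv2.imwrite("pics/w13.png",im)
s=readout.observe(); print(s["position"].round(4),s["ft_force"],s["grip_width"])
p=s["position"]+[0,0,.0197]; u,v=proj("wrist",p,m).astype(int); print(u,v)
hsv=cv2.cvtColor(im,cv2.COLOR_BGR2HSV).astype(int); k=((hsv[...,1]>60)&((hsv[...,0]<18)|(hsv[...,0]>172))&(hsv[...,2]>70)).astype(np.uint8)
N,l,st,ce=cv2.connectedComponentsWithStats(k); i=l[v,u]; print(i,st[i],ce[i]); q=np.argwhere(l==i)[:,::-1].astype(np.float32)
(x,y),r=cv2.minEnclosingCircle(q); print(x,y,r,at("wrist",(x,y),p[2],m)-p)
w=hsv[:,:,0]; d=cv2.cvtColor(im,cv2.COLOR_BGR2GRAY)
print(proj("wrist",(.629,-.195,.008),m),proj("wrist",(.629,-.195,.04),m))
cv2.imwrite("pics/s13.png",np.vstack([cv2.resize(im[100:380,160:480],None,fx=1.5,fy=1.5)]))
```

```text
[ 0.6283 -0.1912  0.1372] [-0.7724075   0.27013578 -1.04876842] 0.05057057147948962
316 275
12 [  263   165   111   176 12459] [318.61858897 267.08604222]
318.1775817871094 252.40176391601562 87.75121307373047 [ 0.01329849 -0.00099153  0.        ]
[321.38470648 185.54243484] [321.72401894 196.70534707]
```

>>> arm_command:
  rows: "1 1 4 20 0 0 0; 1 0 0 20 0 0 0; 1 0 0 10 0 0 0; 1 0 0 0 0 0 0; 1 0 0 0 0 0 0"

```text
time_s: 23.93
position: [0.6296, -0.1953, 0.0875]
tool_rot: [[1.0, 0.001, -0.0], [0.001, -1.0, 0.0], [-0.0, -0.0, -1.0]]
ft_force: [0.4, -0.3, -0.1]
grip_width: 0.0505
```

Run:
```python
from h import *
im=eyes.get_image("side")[:,:,::-1].copy(); s=readout.observe(); print(s["position"].round(4),s["ft_force"],s["grip_width"])
p=np.array([.629,-.195,.0])
u,v=proj("side",p+[0,0,.05]).astype(int); x0,y0=u-60,v-60
for z in (.008,.04,.062,s["position"][2]-.0203): print(z,((proj("side",p+[0,0,z])-[x0,y0])*5).round())
cv2.imwrite("pics/s14.png",cv2.resize(im[y0:y0+110,x0:x0+120],None,fx=5,fy=5,interpolation=cv2.INTER_CUBIC))
```

```text
[ 0.63   -0.1957  0.0883] [-0.07273154  0.00414965 -0.51587673] 0.05089498312902148
0.008 [307. 370.]
0.04 [304. 320.]
0.062 [302. 286.]
0.06798767966080553 [302. 276.]
```

View pics/s14.png

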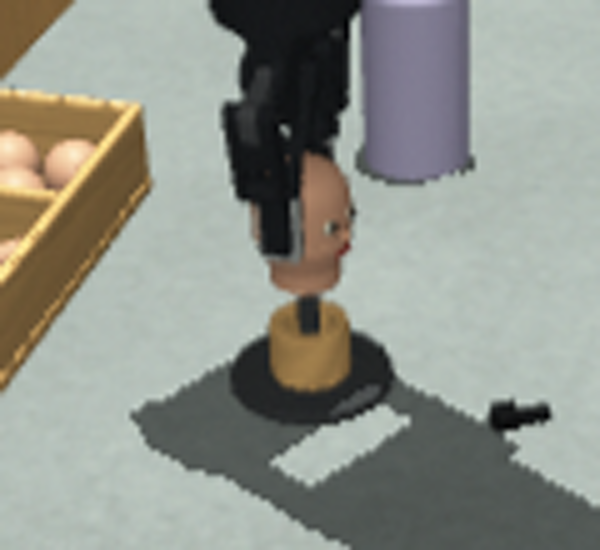

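Crop: the head is held upright with its neck centred at (305,280), the post at (310,312), so it is about 2 mm off, towards +x. Correcting and lowering.

>>> arm_command:
  rows: "1 -2 0 6 0 0 0; 1 0 0 6 0 0 0; 1 0 0 0 0 0 0"

```text
time_s: 24.23
position: [0.6269, -0.196, 0.0743]
tool_rot: [[1.0, -0.0, -0.001], [-0.0, -1.0, 0.001], [-0.001, -0.001, -1.0]]
ft_force: [0.1, 0.5, -1.7]
grip_width: 0.0504
```

>>> arm_command:
  rows: "1 0 0 6 0 0 0; 1 0 0 6 0 0 0; 1 0 0 2 0 0 0; 1 0 0 0 0 0 0"

```text
time_s: 24.57
position: [0.6273, -0.1963, 0.0608]
tool_rot: [[1.0, -0.0, -0.0], [-0.0, -1.0, 0.0], [-0.0, -0.0, -1.0]]
ft_force: [0.3, -0.3, -1.2]
grip_width: 0.0507
```

>>> arm_command:
  rows: "1 0 0 1.5 0 0 0; 1 0 0 0 0 0 0; 0 0 0 0 0 0 0; 0 0 0 0 0 0 0; 0 0 0 0 0 0 0"

```text
time_s: 24.98
position: [0.6274, -0.1964, 0.0596]
tool_rot: [[1.0, -0.0, -0.0], [-0.0, -1.0, 0.0], [-0.0, -0.0, -1.0]]
ft_force: [-0.5, -0.2, -0.9]
grip_width: 0.0844
```

>>> arm_command:
  rows: "0 0 0 0 0 0 0; 0 0 0 -30 0 0 0; 0 0 0 -40 0 0 0; 0 0 0 -40 0 0 0; 0 0 0 -20 0 0 0"

```text
time_s: 25.4
position: [0.6284, -0.1968, 0.195]
tool_rot: [[1.0, 0.0, 0.006], [0.0, -1.0, -0.003], [0.006, 0.003, -1.0]]
ft_force: [0.3, -0.1, 1.1]
grip_width: 0.0853
```

>>> arm_command:
  rows: "0 -18 -29 0 0 0 0; 0 -18 -29 0 0 0 0; 0 -18 -29 0 0 0 0; 0 -18 -29 0 0 0 0; 0 -18 -29 0 0 0 0"

```text
time_s: 25.82
position: [0.5363, -0.0501, 0.1897]
tool_rot: [[1.0, -0.0, 0.0], [-0.0, -1.0, 0.0], [0.0, -0.0, -1.0]]
ft_force: [1.3, -0.8, -0.1]
grip_width: 0.0853
```

>>> arm_command:
  rows: "0 -18 -29 0 0 0 0; 0 -18 -29 0 0 0 0; 0 -18 -29 0 0 0 0; 0 0 0 0 0 0 0"

```text
time_s: 26.15
position: [0.4803, 0.0396, 0.19]
tool_rot: [[1.0, 0.004, -0.001], [0.004, -1.0, 0.001], [-0.001, -0.001, -1.0]]
ft_force: [0.3, -0.1, 0.8]
grip_width: 0.0851
```

```bash
cat > bun.py <<'E'
from h import *
m=eyes.camera_model("wrist"); im=eyes.get_image("wrist")[:,:,::-1].copy()
s=readout.observe(); print(s["position"].round(4),s["ft_force"],s["grip_width"],"cam",ray("wrist",(1,1),m)[0])
u,v=proj("wrist",(.449,.096,.05),m).astype(int)
hsv=cv2.cvtColor(im,cv2.COLOR_BGR2HSV).astype(int); k=((hsv[...,1]>100)&((hsv[...,0]<22)|(hsv[...,0]>172))&(hsv[...,2]>50)).astype(np.uint8)
N,l,st,ce=cv2.connectedComponentsWithStats(k); i=l[v,u]; print((u,v),i,st[i],ce[i]); q=np.argwhere(l==i)[:,::-1].astype(np.float32)
(x,y),r=cv2.minEnclosingCircle(q); print(x,y,r,[at("wrist",(x,y),z,m).round(4) for z in (.04,.05,.06)],"w",[round(at("wrist",(st[i,0],y),z,m)[1]-at("wrist",(st[i,0]+st[i,2],y),z,m)[1],4) for z in (.04,.05,.06)])
E
python3 bun.py
python3 - <<'E'
from h import *
im=eyes.get_image("side")[:,:,::-1]
# bald head now on the post: expected pixels for z=.04 and .11
for z in (.04,.075,.11): print(z,proj("side",(.629,-.196,z)).round(1))
hsv=cv2.cvtColor(im.copy(),cv2.COLOR_BGR2HSV).astype(int); u,v=proj("side",(.629,-.196,.075)).astype(int)
k=((hsv[...,1]>50)&((hsv[...,0]<13)|(hsv[...,0]>172))).astype(np.uint8); k[:, :u-25]=0;k[:,u+25:]=0
N,l,st,ce=cv2.connectedComponentsWithStats(k); i=l[v,u]; print(st[i],ce[i])
E
```

```text
[0.4821 0.0377 0.1902] [ 0.18642445 -0.65044669 -0.21612476] 0.08486815109036083 cam [0.56539201 0.03948619 0.33727821]
(np.int64(262), np.int64(212)) 7 [ 233  175   59   63 2784] [262.67852011 207.33908046]
263.0 206.5 32.23749923706055 [array([0.4518, 0.097 , 0.04  ]), array([0.4556, 0.0951, 0.05  ]), array([0.4594, 0.0931, 0.06  ])] w [np.float64(0.0629), np.float64(0.0608), np.float64(0.0586)]
0.04 [298.9 166.9]
0.075 [298.3 155.7]
0.11 [297.7 144.2]
[290 147  20  23 274] [299.29927007 159.16423358]
```

>>> arm_command:
  rows: "0 -16 -29 0 0 0 0; 0 -15 -29 0 0 0 0; 0 0 0 20 0 0 0; 0 0 0 0 0 0 0; 0 0 0 0 0 0 0"

```text
time_s: 26.67
position: [0.4529, 0.093, 0.1695]
tool_rot: [[1.0, -0.001, -0.001], [-0.001, -1.0, -0.0], [-0.001, 0.0, -1.0]]
ft_force: [-0.6, -1.0, 0.6]
grip_width: 0.0854
```

```bash
cat >> bun.py <<'E'
print("rows widths:")
for yy in range(st[i,1],st[i,1]+st[i,3],5):
    xs=np.where(l[yy]==i)[0]; print(yy,xs.min(),xs.max(),end=" | ")
cv2.imwrite("pics/bun.png",im)
E
python3 bun.py
```

```text
[0.4534 0.0927 0.17  ] [-0.69146916 -0.36494463  0.60857872] 0.08572866190552161 cam [0.53801037 0.09268298 0.31671882]
(np.int64(314), np.int64(193)) 8 [ 282  153   65   69 3308] [313.89207981 188.29987908]
313.91796875 187.1876678466797 34.326416015625 [array([0.4519, 0.0969, 0.04  ]), array([0.455 , 0.0967, 0.05  ]), array([0.4581, 0.0966, 0.06  ])] w [np.float64(0.061), np.float64(0.0588), np.float64(0.0566)]
rows widths:
153 315 317 | 158 303 328 | 163 296 335 | 168 291 339 | 173 287 342 | 178 284 343 | 183 283 345 | 188 282 345 | 193 282 344 | 198 283 344 | 203 286 341 | 208 288 339 | 213 293 334 | 218 300 327 |
```

>>> arm_command:
  rows: "0 0 -4 30 0 0 0; 0 0 0 35 0 0 0; 0 0 0 35 0 0 0; 0 0 0 20 0 0 0; 0 0 0 10 0 0 0"

```text
time_s: 27.13
position: [0.4525, 0.0966, 0.0377]
tool_rot: [[1.0, -0.002, -0.003], [-0.002, -1.0, 0.0], [-0.003, 0.0, -1.0]]
ft_force: [0.0, -0.7, -0.5]
grip_width: 0.0856
```

>>> arm_command:
  rows: "0 0 0 7 0 0 0; 0 0 0 6 0 0 0; 0 0 0 0 0 0 0"

```text
time_s: 27.38
position: [0.453, 0.0971, 0.0265]
tool_rot: [[1.0, -0.001, -0.0], [-0.001, -1.0, -0.0], [-0.0, 0.0, -1.0]]
ft_force: [-0.1, 0.2, 0.4]
grip_width: 0.0855
```

>>> arm_command:
  rows: "1 0 0 0 0 0 0; 1 0 0 0 0 0 0; 1 0 0 0 0 0 0; 1 0 0 0 0 0 0; 1 0 0 0 0 0 0"

```text
time_s: 27.8
position: [0.453, 0.0976, 0.0279]
tool_rot: [[1.0, 0.0, 0.002], [0.0, -1.0, -0.0], [0.002, 0.0, -1.0]]
ft_force: [-0.6, -0.7, 7.5]
grip_width: 0.0545
```

>>> arm_command:
  rows: "1 0 0 0 0 0 0; 1 0 0 0 0 0 0"

```text
time_s: 27.97
position: [0.453, 0.0976, 0.0279]
tool_rot: [[1.0, 0.0, 0.002], [0.0, -1.0, -0.0], [0.002, 0.0, -1.0]]
ft_force: [-0.6, -1.1, 8.4]
grip_width: 0.0546
```

>>> arm_command:
  rows: "1 0 0 -15 0 0 0; 1 0 0 -30 0 0 0; 1 0 0 -35 0 0 0; 1 0 0 -25 0 0 0; 1 0 0 -15 0 0 0"

```text
time_s: 28.38
position: [0.4532, 0.0977, 0.1501]
tool_rot: [[1.0, 0.0, 0.005], [0.0, -1.0, -0.0], [0.005, 0.0, -1.0]]
ft_force: [-0.2, -0.7, -0.7]
grip_width: 0.0545
```

>>> arm_command:
  rows: "1 1 -15 0 0 0 0; 1 2 -28 0 0 0 0; 1 2 -30 0 0 0 0; 1 2 -30 0 0 0 0; 1 2 -30 0 0 0 0"

```text
time_s: 28.8
position: [0.4613, 0.2321, 0.1473]
tool_rot: [[1.0, -0.0, 0.001], [-0.0, -1.0, 0.0], [0.001, -0.0, -1.0]]
ft_force: [0.5, 0.4, -1.2]
grip_width: 0.0546
```

>>> arm_command:
  rows: "1 2 -28 0 0 0 0; 1 2 -18 0 0 0 0; 1 0 -6 0 0 0 0; 1 0 0 10 0 0 0; 1 0 0 0 0 0 0"

```text
time_s: 29.22
position: [0.4645, 0.2818, 0.135]
tool_rot: [[1.0, 0.0, -0.003], [0.0, -1.0, -0.001], [-0.003, 0.001, -1.0]]
ft_force: [-0.4, -0.7, -2.4]
grip_width: 0.0545
```

>>> arm_command:
  rows: "1 0 0 20 0 0 0; 1 0 0 15 0 0 0; 1 0 0 0 0 0 0"

```text
time_s: 29.47
position: [0.464, 0.2808, 0.0991]
tool_rot: [[1.0, -0.002, -0.006], [-0.002, -1.0, -0.002], [-0.006, 0.002, -1.0]]
ft_force: [0.2, 0.4, -1.7]
grip_width: 0.0544
```

Run:
```python
from h import *
im=eyes.get_image("side")[:,:,::-1].copy(); s=readout.observe(); print(s["position"].round(4),s["ft_force"],s["grip_width"])
p=np.array([.466,.283,.0])
u,v=proj("side",p+[0,0,.05]).astype(int); x0,y0=u-60,v-75; f=5
for z in (.008,.026,.04,.062,s["position"][2]-.0279): print(z,((proj("side",p+[0,0,z])-[x0,y0])*f).round())
a=cv2.resize(im[y0:y0+120,x0:x0+120],None,fx=3.3,fy=3.3,interpolation=cv2.INTER_CUBIC)
u,v=proj("side",(.629,-.196,.05)).astype(int)
b=cv2.resize(im[v-60:v+60,u-60:u+60],None,fx=3.3,fy=3.3,interpolation=cv2.INTER_CUBIC)
cv2.imwrite("pics/s15.png",np.hstack([a,b])); print([((proj("side",p+[0,0,z])-[x0,y0])*3.3).round() for z in (.04,.062,s["position"][2]-.0279)])
```

```text
[0.4648 0.2812 0.1007] [-0.06990325  0.13595073 -1.67650898] 0.054166271051244275
0.008 [304. 452.]
0.026 [303. 422.]
0.04 [301. 397.]
0.062 [299. 357.]
0.07278676334319503 [298. 337.]
[array([199., 262.]), array([197., 236.]), array([196., 223.])]
```

View pics/s15.png

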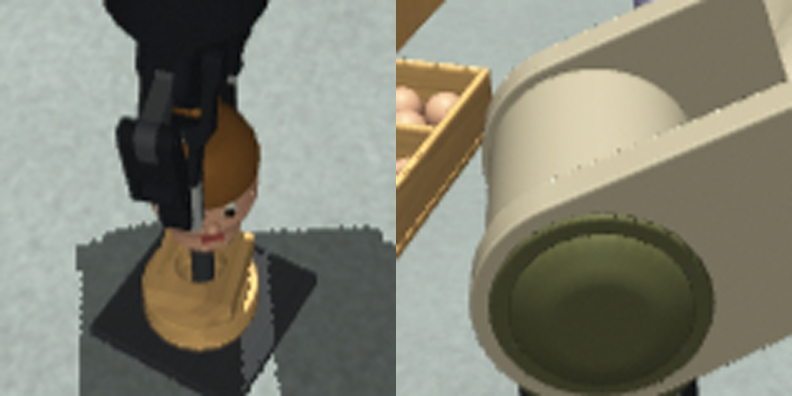

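Left panel: the bun head is upright, with its neck (about 205,235) over the post (203,262). The right panel is blocked by the arm. Lowering gently while watching forces.

>>> arm_command:
  rows: "1 -1 -1 7 0 0 0; 1 0 0 6 0 0 0; 1 0 0 4 0 0 0; 1 0 0 0 0 0 0"

```text
time_s: 29.85
position: [0.4641, 0.2835, 0.0841]
tool_rot: [[1.0, -0.0, -0.001], [-0.0, -1.0, -0.0], [-0.001, 0.0, -1.0]]
ft_force: [0.4, -0.4, -0.8]
grip_width: 0.0546
```

>>> arm_command:
  rows: "1 0 0 6 0 0 0; 1 0 0 5 0 0 0; 1 0 0 3 0 0 0; 1 0 0 0 0 0 0"

```text
time_s: 30.18
position: [0.4641, 0.2836, 0.07]
tool_rot: [[1.0, -0.0, -0.001], [-0.0, -1.0, -0.0], [-0.001, 0.0, -1.0]]
ft_force: [0.0, 0.5, -0.9]
grip_width: 0.0547
```

>>> arm_command:
  rows: "1 0 0 2 0 0 0; 1 0 0 0 0 0 0; 1 0 0 1 0 0 0; 1 0 0 0 0 0 0"

```text
time_s: 30.52
position: [0.4646, 0.2837, 0.068]
tool_rot: [[1.0, -0.0, 0.001], [-0.0, -1.0, 0.0], [0.001, -0.0, -1.0]]
ft_force: [0.5, -0.0, 0.0]
grip_width: 0.0545
```

>>> arm_command:
  rows: "0 0 0 0 0 0 0; 0 0 0 0 0 0 0; 0 0 0 0 0 0 0; 0 0 0 0 0 0 0; 0 0 0 0 0 0 0"

```text
time_s: 30.93
position: [0.4645, 0.2837, 0.0678]
tool_rot: [[1.0, -0.0, 0.0], [-0.0, -1.0, 0.0], [0.0, -0.0, -1.0]]
ft_force: [-0.4, 0.5, -0.1]
grip_width: 0.0852
```

>>> arm_command:
  rows: "0 0 0 -15 0 0 0; 0 0 0 -35 0 0 0; 0 0 0 -40 0 0 0; 0 0 0 -40 0 0 0; 0 0 0 0 0 0 0"

```text
time_s: 31.35
position: [0.467, 0.2847, 0.2054]
tool_rot: [[1.0, 0.0, 0.013], [0.0, -1.0, 0.004], [0.013, -0.004, -1.0]]
ft_force: [0.6, 0.1, 0.5]
grip_width: 0.0854
```

>>> arm_command:
  rows: "0 -20 35 0 0 0 0; 0 -20 35 0 0 0 0; 0 -20 35 0 0 0 0; 0 0 35 0 0 0 0; 0 0 0 0 0 0 0"

```text
time_s: 31.77
position: [0.4037, 0.1398, 0.1979]
tool_rot: [[1.0, -0.004, 0.0], [-0.004, -1.0, -0.001], [0.0, 0.001, -1.0]]
ft_force: [0.8, -0.5, 0.3]
grip_width: 0.0855
```

Run:
```python
from h import *
print(readout.observe()["position"].round(3))
for n in ("side","top","wrist"):
    m=eyes.camera_model(n); im=eyes.get_image(n)[:,:,::-1].copy(); cv2.imwrite(f"pics/end_{n}.png",im)
    hsv=cv2.cvtColor(im,cv2.COLOR_BGR2HSV).astype(int)
    for k,p,zt,hmax,w in (("bald",(.628,-.196),.11,13,30),("bun",(.464,.283),.137,22,30)):
        pr=lambda z: proj(n,(p[0],p[1],z),m)
        c=pr(.075 if k=="bald" else .09).astype(int)
        if not(0<=c[0]<640 and 0<=c[1]<400): print(n,k,"out of view",c); continue
        M=((hsv[...,1]>60)&((hsv[...,0]<hmax)|(hsv[...,0]>172))&(hsv[...,2]>40)).astype(np.uint8)
        M[:,:max(c[0]-w,0)]=0; M[:,c[0]+w:]=0
        N,l,st,ce=cv2.connectedComponentsWithStats(M); i=l[c[1],c[0]]
        print(n,k,"exp mid",c,"exp bottom/top",pr(.04).round(1),pr(zt).round(1),"blob",i,st[i],ce[i].round(1),"bgr",im[c[1],c[0]])
```

```text
[0.404 0.14  0.198]
side bald exp mid [298 155] exp bottom/top [299.3 166.9] [298.  144.2] blob 7 [290 148  19  22 270] [299.3 159.4] bgr [ 98 125 165]
side bun exp mid [307 307] exp bottom/top [308.3 325.7] [306.3 288.2] blob 4 [ 290  286   36   67 1933] [307.2 320. ] bgr [ 66 135 193]
top bald exp mid [369 159] exp bottom/top [368.1 163. ] [370.5 156.7] blob 0 [     0      0    640    400 255453] [319.4 199.7] bgr [132 167 212]
top bun exp mid [197 215] exp bottom/top [202.1 217.6] [192.3 212.8] blob 3 [ 167  200   60  166 6936] [198.8 289.6] bgr [133 160 175]
wrist bald exp mid [601  12] exp bottom/top [582.8  15.9] [621.8   9.7] blob 1 [ 575    0   56   36 1686] [603.3  15.9] bgr [52 66 90]
wrist bun exp mid [161 131] exp bottom/top [183.9 125.5] [134.5 140.5] blob 1 [ 131   94   60   70 3413] [162.9 130. ] bgr [ 62 121 174]
```

Run:
```python
from h import *
im=cv2.imread("pics/end_side.png"); old=cv2.imread("pics/side0.png")
for r in range(138,188,2): print(r,im[r,299],old[r,299])
V=eyes.camera_model("side")["view"]; c=-V[:3,:3].T@V[:3,3]
for p,l in (((.628,-.196),[(19,.04),(22,.04),(22,.008),(45,.008)]),((.464,.283),[(19,.04),(28,.08)])):
    d=c[:2]-p; d/=np.hypot(*d)
    for r,z in l: print("front edge r",r,"z",z,proj("side",(p[0]+d[0]*r/1000,p[1]+d[1]*r/1000,z)).round(1))
t=np.linspace(0,np.pi,30); # silhouette top of an ellipsoid head: centre z+.044, semi 26/26
for p,zc,rz,r in (((.628,-.196),.084,.026,.026),((.464,.283),.125,.012,.012)):
    P=[proj("side",(p[0]+d[0]*r*np.cos(a),p[1]+d[1]*r*np.cos(a),zc+rz*np.sin(a)))[1] for a in np.linspace(0,2*np.pi,60)]; print("sil top row",min(P))
```

```text
138 [184 190 178] [174 181 169]
140 [176 182 173] [167 174 164]
142 [170 189 204] [170 178 167]
144 [175 215 247] [171 177 167]
146 [185 224 249] [169 178 167]
148 [191 228 251] [174 180 169]
150 [178 215 246] [175 181 172]
152 [143 178 225] [177 184 173]
154 [112 141 184] [179 187 175]
156 [ 97 120 161] [179 186 175]
158 [ 91 115 153] [177 185 173]
160 [ 89 113 150] [ 99 102  95]
162 [ 91 114 152] [45 44 42]
164 [ 76  96 128] [39 38 35]
166 [ 75  96 127] [37 37 36]
168 [ 88 111 148] [38 38 35]
170 [ 76 105 138] [38 38 36]
172 [ 72 118 151] [39 38 36]
174 [ 73 122 155] [38 37 36]
176 [ 74 123 156] [37 37 35]
178 [ 73 120 153] [71 71 67]
180 [ 64  98 124] [75 74 70]
182 [38 37 35] [76 75 71]
184 [81 80 76] [76 76 71]
186 [52 51 49] [49 49 47]
front edge r 19 z 0.04 [299.5 170.8]
front edge r 22 z 0.04 [299.5 171.4]
front edge r 22 z 0.008 [300.1 181.3]
front edge r 45 z 0.008 [300.4 186.2]
front edge r 19 z 0.04 [308.9 335.2]
front edge r 28 z 0.08 [308.3 325.1]
sil top row 142.90074603411657
sil top row 285.52307050431466
```

```bash
python3 -c "
from rig import env; print(env.close_job())"
```

```text
the job is handed in; nothing more can be done
None
```

I handed the job in at about 32 s of the 128 s allowed, with both posts built as asked. The square foot carries the disc, then the plate, then the bun head; the round foot carries the sleeve, then the bald head. No verdict was given.

**Last checks:**
- **Side picture:** taken after the gripper had let go, moved clear and was touching nothing. The edges I read off it agree with fully seated parts to within about 1.5 px:

| Edge | Seen (row) | Expected (row) |
|---|---|---|
| Top of bun | 286 | 285.5 |
| Bald head top | about 142 | 142.9 |
| Neck on sleeve | about 170.5 | 170.8 |
| Sleeve bottom | about 181 | 181.3 |

- **Forces:** no significant push showed on the wrist force while any part went down over its post.
- **Spray bottle:** the arm never went near it, but I did not check it separately at the end.

**What failed or disagreed:**
- **First disc grasp:** it closed above the disc because the fingertips sat about 20 mm higher than their stated position. I corrected the heights and the second grasp held.
- **Post positions:** the cameras disagreed by about 3 mm in x. The plate therefore sits an estimated 4 mm off the post's axis, within the 12 mm allowed.
- **Top camera:** my last automatic check with it did not isolate either head, so the final check rests on the side picture.

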